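Go / no-go check of a bamboo peg on the tub surround

ROBOT

A 6-joint arm with a two-finger parallel gripper is mounted at the origin on the work surface. World frame = base frame: x ahead of the robot, y to its left, z up, the work surface at z = 0. Lengths are in m, angles in rad, forces in N, time in s.
With the tool pointing down it reaches from about 0.3 to 1 m from the base axis. Payload 5.1 kg.
Tool frame: the origin (TCP) lies midway between the tips of the shut fingers; the grasp point (between the pads) lies 19 mm behind it (bot.pinch_z is the distance from the TCP to the grasp point, in m); z points along the fingers, y is the direction in which the jaws open and shut (so a half turn about z gives the same grasp; the last joint's range is limited). The gripper opens to 95 mm and grips with 3 to 60 N. Pads are 20 mm wide; open, the fingers measure 119 mm over their backs; the gripper's body (75 mm by 180 mm) begins 59 mm behind the grasp point.
Start: joints at [1.234, 0.124, 1.65, -0, 1.367, -0.083], TCP at [0.163, 0.629, 0.215] pointing down, gripper open.
Joint ranges: [-2.61, 2.61], [-1.02, 2.33], [0.03, 2.71], [-1.35, 4.49], [0.32, 2.68], [-2.91, 2.91]. Speed limits (rad/s): [2.57, 2.57, 3.14, 3.14, 3.14, 3.14].

INTERFACE

Orientations are given as a 3x3 rotation matrix whose columns are the frame's x, y, z axes.
In Python, from plant import bot gives the robot as it stands. The module is installed in compiled form; this text tells all that it offers.
- The arm moves only by the tool apply_moves, never from a script. Its argument "plan" is a list of rows, each an object of numbers: "gripper": the gripper's target within -1 to 1 (fully open at 1, half-way at 0, shut at -1); "x", "y", "z": the shift along the tool's x, y, z in cm; "yaw": the turn about the tool's z in degrees. A call has 1 to 12 rows; each row is the pose to reach, as a shift and turn from the pose measured when the call began, along the tool's axes at that moment; what a row does not reach only later rows make up. A row lasts 1/10 s, in which the tool goes at most 50 mm and 8.59 degrees, less where a joint would pass 70% of its speed; a pose out of reach is approached as far as the arm can. A call with a gripper value outside its range is refused whole. The fingers move at their own pace and stop on an object; "squeeze" is the grip in N (left out, the last holds). Time passes only in rows, so rows that repeat a pose let the fingers close. It gives the time, the measured TCP pose, the force and the opening at its end, in the units of the state.
- bot.read_state(): the state, without advancing time (a new reading comes with each control period).
- bot.camera(name): name is "scene" or "top" or "wrist"; returns the picture (400x640x3 uint8, red, green, blue); there is no depth.
- bot.camera_params(name): a dict with "intrinsics" (3x3 intrinsics, pixels), "rvec" (rotation vector, rad) and "tvec" (3), from world to camera coordinates, as OpenCV has them. Camera axes: x right, y down, z forward; pixel columns grow to the right and rows downward; lengths in m; the calibration is good to about 2 mm. A picture is of the moment at which its call begins: read the wrist's pose just before it. camera_params takes no time and is no camera call; for the wrist camera it gives the pose at the moment of the call.
- bot.job_done(): hands the job in, once; it reports no verdict.
Trained networks look in the newest picture that a camera, given by its name, has taken for a name from the list of things; names that differ only in an ending like _2 or _b are one class to them, and where a whole thing is asked for, a point or a joint stands for the part that bears it (a point fixed in the world has none). Each returns a list of dicts, best first, with "p" (0 to 1); they miss things now and then, are a little off and sometimes report something else, mostly with a low value. They report only what shows in the picture. A call takes as long as a camera call. They do not tell look-alikes from the thing itself.
- bot.trace(label, camera): "mask" (400x640 bool, what is visible of it).
- bot.tip_of(label, camera): "xyz" ([x, y, z] in m, in world coordinates, good to about 4 mm: a listed point, or the origin of a listed thing).
The state is a dict: "clock": time; "q": joint angles; "joint_velocities": joint speeds; "joint_torque": joint torques, N m; "eef_pos": TCP position; "tool_rot": TCP orientation; "wrist_force": force on the tool from outside, world axes, zero at the start; "moment": the same for the moment, N m; "opening": finger opening in m.
Only numpy, scipy, OpenCV 4.12 (cv2) and the standard library are available. Lean on these libraries where they do the work, as an engineer would, in place of code of your own. Each camera call takes 0.05 s, during which the arm holds its last target.

TASK

Check the new bamboo peg for the soap block before it is fitted. Holding it upright with its shaft low between the jaws, push it through the green-marked go gauge, in at the flared mouth and right out at the far end, then press it gently but firmly, straight and centred, into the flared mouth of the red-marked no-go gauge, which must stop it, and keep it pressed there for a second. Never force it in either gauge; finally stand the passed peg upright in the white ring dish and let go, leaving the compact, flask, hair claw and soap block alone.

Things in the scene. Friction and masses are not known exactly. Their poses are not given: they have to be found in the camera images.
- peg: Bamboo peg, 45 g or so, standing upright on the tiles: round shaft 24 mm across from the foot up to 66 mm, then a darker square head 28 x 28 mm from 66 to 100 mm (the place to grip). Foot has a 3 mm chamfer. Origin: centre of the foot; z up along the shaft; x and y square to the head's flat sides.
- peg_mid (a point): Point on the peg's axis, 30 mm above the foot.
- go_gauge: Go gauge, fixed: aluminium base 90 (x) x 120 (y) x 6 mm with green stripe, two rigid upright jaws with green tops (top at 62 mm). Origin: centre of the underside; z up; the peg moves along +x. Straight gap 26 mm wide from x = -10 to +30 mm. Jaws sit on a tight, hand-set cross slide: the gap's middle lies anywhere from y = -12 to +12 mm, which this pose does not tell; find it by feel or by eye.
- go_gauge_in (a point): On top of the go gauge's base at x = -35, y = 0 mm: entry of the flared mouth, which faces roughly towards the robot. The jaws flare 35 degrees each side, from the gap to 60 mm wide here. A peg touching one flank is pushed sideways towards the middle of the gap. Carry the foot 5 to 20 mm above the base plate. More than 15 N between peg and gauge harms it.
- go_gauge_out (a point): On top of the go gauge's base at x = +45, y = 0 mm, past the far end of the gap: the peg is through once its axis is beyond here along +x, still low. Then lift it.
- nogo_gauge: No-go gauge, fixed, built and framed as the go gauge but red-marked, its straight gap only 18 mm wide. Its jaws' setting is hidden likewise (gap middle from y = -12 to +12 mm, independent of the other gauge). Carry the foot 5 to 20 mm above the base plate. Press the peg towards +x with 3 to 12 N, about 7 N is right; more than 15 N harms the gauge.
- nogo_gauge_in (a point): On top of the no-go gauge's base at x = -35, y = 0 mm: entry of its flared mouth, 52 mm wide here, which faces roughly towards the robot (flare 35 degrees each side).
- nogo_gauge_stop (a point): On top of the no-go gauge's base at x = -18, y = 0 mm. A peg pressed home and centred touches both flanks and stops with its axis at this x; resting on one flank only it stops short (1.4 mm shorter per mm off centre).
- ring_dish: White ceramic dish, loose on the steel tray, 94 mm across, flat inner floor 4 mm above its underside, 81 mm across inside, rim 14 mm high. Origin: centre of the underside.
- tray: Round steel tray, fixed, 303 mm across, floor 4 mm thick, rim 14 mm high. Origin: centre of the underside, on the tiles.
- compact: Brass mirror compact, 68 mm across, lying open with its lid up (80 mm high), on the tray. Leave alone. Origin: centre of the underside.
- flask: Amber glass perfume flask, 52 mm across, 74 mm high, on the tray. Leave alone. Origin: centre of the underside.
- hair_claw: Tortoiseshell hair claw, about 55 x 50 x 48 mm, on the tray. Leave alone. Origin: centre of the underside.
- soap_block: Bamboo soap block 95 x 62 x 26 mm with a socket, on the tiles. Leave alone. Origin: centre of the underside.
Things that resemble listed ones, but are neither listed nor needed, are in the scene too. What is shaped like the peg but blue is not meant.

How it is judged:
By the outcome, as a careful person would: the job done as asked, in the order asked, and still so for the second after the job is handed in, with the robot touching nothing.
It also fails if it takes over 72 s, if anything falls off the work surface, if the arm or the gripper's body presses on something with over 40 N, if the wrist force passes 120 N, or if a joint passes its speed limit or range.

## Working session

There is one attempt and no reset: what is moved stays moved. The work goes in short steps, Python scripts to look and compute and a tool call to move; the robot and the scene stay as the last step left them, time stands still between calls to the robot, and variables do not carry over. Pictures are saved under pics/ and viewed, and the job is handed in when it is done.

Besides the shell and the picture viewer there is one more tool, called by a JSON object that holds its "fn" and its "kwargs". apply_moves: Moves the arm, as the interface text tells. Its arguments: {"type":"object","properties":{"plan":{"type":"array"},"squeeze":{"type":"number"}},"required":["plan"]}

```bash
mkdir -p pics; ls; python3 - <<'E'
from plant import bot
import cv2,numpy as np
for c in ["scene","top","wrist"]:
    im=bot.camera(c); cv2.imwrite(f"pics/{c}0.png",im[:,:,::-1])
    p=bot.camera_params(c); print(c,np.round(p["intrinsics"],1).tolist(),np.round(p["rvec"],3),np.round(p["tvec"],3))
s=bot.read_state(); print(s["clock"],s["eef_pos"],np.round(s["tool_rot"],3).tolist(),s["opening"],bot.pinch_z)
for l in ["peg","peg_mid","go_gauge","go_gauge_in","go_gauge_out","nogo_gauge","nogo_gauge_in","nogo_gauge_stop","ring_dish","tray","compact","flask","hair_claw","soap_block"]:
    for c in ["top","scene"]:
        print(l,c,[(round(d["p"],2),np.round(d["xyz"],3).tolist()) for d in bot.tip_of(l,c)][:4])
print(bot.read_state()["clock"])
E
```

```text
pics
scene [[362.1, 0.0, 317.2], [0.0, 362.1, 197.8], [0.0, 0.0, 1.0]] [ 2.117  0.557 -0.26 ] [-0.493 -0.123  1.288]
top [[414.2, 0.0, 324.7], [0.0, 414.2, 192.7], [0.0, 0.0, 1.0]] [ 2.2   -2.146  0.142] [-0.022  0.563  1.112]
wrist [[285.2, 0.0, 317.3], [0.0, 285.2, 201.7], [0.0, 0.0, 1.0]] [-2.286 -1.769 -0.265] [-0.649 -0.033  0.393]
0.15 [0.1630638  0.6286986  0.21367896] [[-0.968, 0.251, -0.001], [0.251, 0.968, -0.002], [0.0, -0.002, -1.0]] 0.09525331705596543 0.0188
peg top [(0.69, [0.441, -0.289, -0.002]), (0.52, [0.514, -0.352, 0.004]), (0.51, [0.454, -0.416, 0.002])]
peg scene [(0.89, [0.438, -0.283, 0.002]), (0.86, [0.454, -0.412, -0.001]), (0.66, [0.519, -0.355, -0.002]), (0.62, [0.526, 0.017, -0.0])]
peg_mid top [(0.68, [0.52, -0.355, 0.029]), (0.55, [0.582, 0.313, -0.006]), (0.47, [0.454, -0.416, 0.032])]
peg_mid scene [(0.78, [0.434, -0.287, 0.027]), (0.65, [0.52, -0.358, 0.032]), (0.62, [0.45, -0.414, 0.031])]
go_gauge top [(0.65, [0.578, -0.177, 0.004])]
go_gauge scene [(0.89, [0.578, -0.181, 0.001])]
go_gauge_in top [(0.77, [0.555, -0.196, 0.004])]
go_gauge_in scene 
[... 411 characters left out ...]
07])]
nogo_gauge_stop scene [(0.56, [0.507, 0.018, 0.006])]
ring_dish top [(0.84, [0.549, 0.252, 0.004]), (0.59, [0.625, 0.397, 0.008]), (0.35, [0.507, 0.013, 0.01])]
ring_dish scene [(0.65, [0.556, 0.254, 0.005])]
tray top [(0.88, [0.584, 0.313, -0.003])]
tray scene [(0.66, [0.586, 0.313, -0.001]), (0.26, [0.553, 0.25, 0.003])]
compact top [(0.74, [0.665, 0.296, 0.001])]
compact scene [(0.66, [0.664, 0.295, 0.001])]
flask top [(0.6, [0.621, 0.399, 0.006])]
flask scene [(0.51, [0.622, 0.401, 0.006])]
hair_claw top [(0.9, [0.505, 0.374, 0.008])]
hair_claw scene [(0.56, [0.51, 0.373, 0.006])]
soap_block top [(0.81, [0.663, -0.316, 0.001])]
soap_block scene [(0.59, [0.657, -0.317, 0.003])]
1.55
```

View pics/scene0.png

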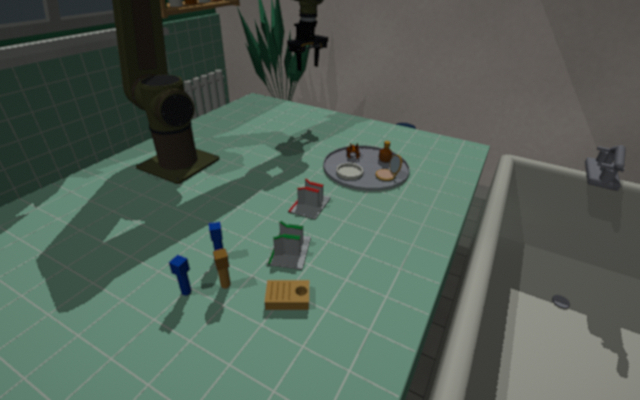

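View pics/top0.png

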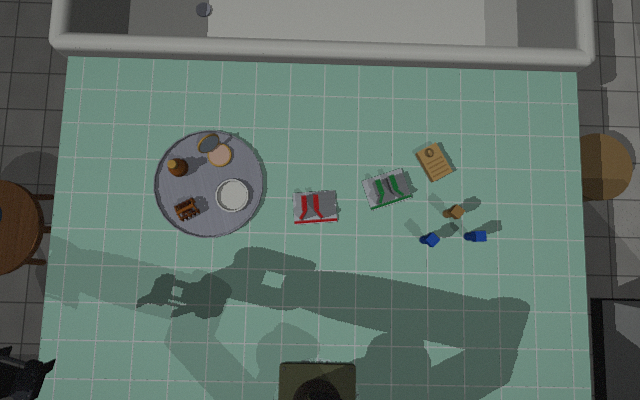

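View pics/wrist0.png

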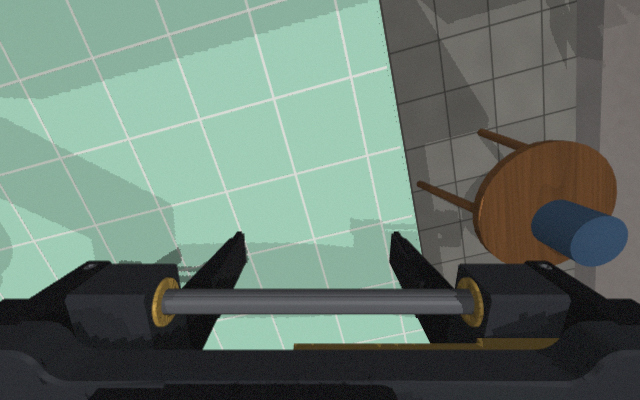

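```bash
cat > h.py <<'E'
from plant import bot
import cv2,numpy as np
def proj(c,P,params=None):
    p=params or bot.camera_params(c)
    return cv2.projectPoints(np.array(P,float).reshape(-1,3),np.array(p["rvec"]),np.array(p["tvec"]),np.array(p["intrinsics"]),None)[0].reshape(-1,2)
def backproj(c,uv,z,params=None):
    p=params or bot.camera_params(c); R=cv2.Rodrigues(np.array(p["rvec"]))[0]; t=np.array(p["tvec"]).ravel(); K=np.array(p["intrinsics"])
    o=-R.T@t; out=[]
    for u,v in np.reshape(uv,(-1,2)):
        d=R.T@np.linalg.inv(K)@np.array([u,v,1.]); s=(z-o[2])/d[2]; out.append(o+s*d)
    return np.array(out)
def state(): 
    s=bot.read_state(); print("t",round(s["clock"],2),"pos",np.round(s["eef_pos"],4),"F",np.round(s["wrist_force"],2),"M",np.round(s["moment"],3),"op",round(s["opening"],4),"yaw",round(np.degrees(np.arctan2(s["tool_rot"][1][0],s["tool_rot"][0][0])),2),"q",np.round(s["q"],2)); return s
def shift(target,s=None):
    s=s or bot.read_state(); d=np.array(target)-np.array(s["eef_pos"]); r=np.array(s["tool_rot"]).T@d*100; print("shift cm",np.round(r,2)); return r
def ang(s): return np.degrees(np.arctan2(s["tool_rot"][1][0],s["tool_rot"][0][0]))
E
python3 - <<'E'
from h import *
s=state()
p=bot.camera_params("wrist");R=cv2.Rodrigues(np.array(p["rvec"]))[0]
o=-R.T@np.array(p["tvec"]).ravel(); T=np.array(s["tool_rot"])
print("cam in tool",T.T@(o-s["eef_pos"]), "view dir tool",T.T@R[2], "cam x in tool",T.T@R[0])
im=cv2.imread("pics/top0.png")
cv2.imwrite("pics/top0z.png",cv2.resize(im[150:260,280:500],None,fx=3.6,fy=3.6,interpolation=cv2.INTER_CUBIC))
E
```

```text
t 1.55 pos [0.1632 0.6292 0.2147] F [ 0.7   0.19 -0.35] M [ 0.001 -0.015 -0.047] op 0.0951 yaw 165.46 q [ 1.23  0.12  1.65 -0.    1.37 -0.08]
cam in tool [ 0.08448597  0.00017662 -0.16990877] view dir tool [-2.95818463e-01 -8.18412326e-04  9.55243826e-01] cam x in tool [-8.00214835e-05  9.99999651e-01  8.31976283e-04]
```

View pics/top0z.png

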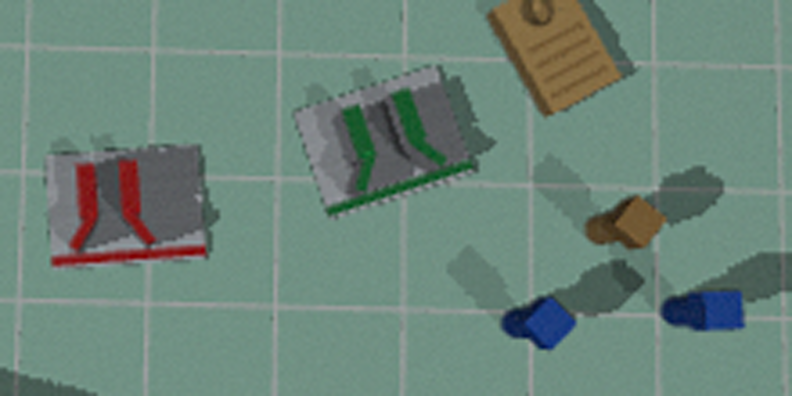

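```bash
python3 - <<'E'
from h import *
s=bot.read_state()
shift([0.46,0.01,0.15],s)
E
```

```text
shift cm [-44.27 -52.48   6.47]
```

{"fn": "apply_moves", "kwargs": {"plan": [{"x": -44.3,"y": -52.5,"z": 0,"yaw": -19,"gripper": 1},{"x": -44.3,"y": -52.5,"z": 0,"yaw": -19,"gripper": 1},{"x": -44.3,"y": -52.5,"z": 0,"yaw": -19,"gripper": 1},{"x": -44.3,"y": -52.5,"z": 0,"yaw": -19,"gripper": 1},{"x": -44.3,"y": -52.5,"z": 0,"yaw": -19,"gripper": 1},{"x": -44.3,"y": -52.5,"z": 0,"yaw": -19,"gripper": 1},{"x": -44.3,"y": -52.5,"z": 0,"yaw": -19,"gripper": 1},{"x": -44.3,"y": -52.5,"z": 0,"yaw": -19,"gripper": 1},{"x": -44.3,"y": -52.5,"z": 0,"yaw": -19,"gripper": 1},{"x": -44.3,"y": -52.5,"z": 2,"yaw": -19,"gripper": 1},{"x": -44.3,"y": -52.5,"z": 4,"yaw": -19,"gripper": 1},{"x": -44.3,"y": -52.5,"z": 6,"yaw": -19,"gripper": 1}]}}

```text
clock: 2.75
eef_pos: [0.4225, 0.0895, 0.1865]
tool_rot: [[-0.997, -0.077, 0.004], [-0.077, 0.997, 0.0], [-0.004, 0.0, -1.0]]
wrist_force: [0.3, 1.2, -0.6]
opening: 0.0951
```

```bash
python3 - <<'E'
from h import *
s=state(); shift([0.46,0.01,0.15],s)
E
```

```text
t 2.75 pos [0.4225 0.0895 0.1865] F [ 0.27  1.18 -0.55] M [ 0.055 -0.019  0.014] op 0.0951 yaw -175.57 q [ 0.08 -0.37  2.15  0.    1.36 -1.56]
shift cm [-3.11 -8.22  3.67]
```

{"fn": "apply_moves", "kwargs": {"plan": [{"x": -3.1,"y": -8.2,"z": 3.7},{"x": -3.1,"y": -8.2,"z": 3.7},{"x": -3.1,"y": -8.2,"z": 3.7},{"x": -3.1,"y": -8.2,"z": 3.7}]}}

```text
invalid input
```

```bash
python3 - <<'E'
from h import *
s=state(); im=bot.camera("wrist"); cv2.imwrite("pics/w1.png",im[:,:,::-1]); np.save("w1.npy",np.r_[bot.camera_params("wrist")["rvec"],bot.camera_params("wrist")["tvec"]].ravel())
for l in ["nogo_gauge","nogo_gauge_in","nogo_gauge_stop"]: print(l,[(round(d["p"],2),np.round(d["xyz"],3).tolist()) for d in bot.tip_of(l,"wrist")][:4])
cv2.imwrite("pics/w1z.png",cv2.resize(im[0:260,190:450,::-1],None,fx=2.3,fy=2.3,interpolation=cv2.INTER_CUBIC))
E
```

```text
t 2.75 pos [0.4225 0.0895 0.1865] F [ 0.27  1.18 -0.55] M [ 0.055 -0.019  0.014] op 0.0951 yaw -175.57 q [ 0.08 -0.37  2.15  0.    1.36 -1.56]
nogo_gauge [(0.84, [0.524, 0.022, -0.0])]
nogo_gauge_in [(0.77, [0.489, 0.018, 0.006])]
nogo_gauge_stop [(0.71, [0.509, 0.02, 0.009])]
```

View pics/w1z.png

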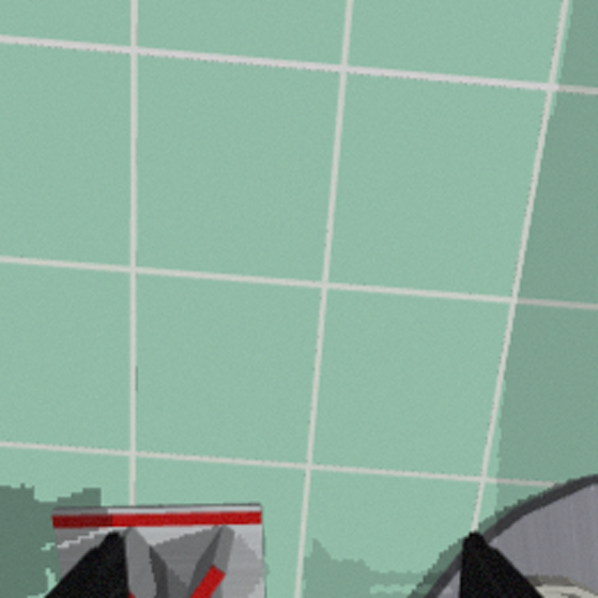

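{"fn": "apply_moves", "kwargs": {"plan": [{"gripper": 1,"x": -4,"y": -8.0,"z": 2,"yaw": 95},{"gripper": 1,"x": -4,"y": -8.0,"z": 2,"yaw": 95},{"gripper": 1,"x": -4,"y": -8.0,"z": 2,"yaw": 95},{"gripper": 1,"x": -4,"y": -8.0,"z": 2,"yaw": 95},{"gripper": 1,"x": -4,"y": -8.0,"z": 2,"yaw": 95},{"gripper": 1,"x": -4,"y": -8.0,"z": 2,"yaw": 95},{"gripper": 1,"x": -4,"y": -8.0,"z": 2,"yaw": 95},{"gripper": 1,"x": -4,"y": -8.0,"z": 2,"yaw": 95},{"gripper": 1,"x": -4,"y": -8.0,"z": 2,"yaw": 95},{"gripper": 1,"x": -4,"y": -8.0,"z": 2,"yaw": 95},{"gripper": 1,"x": -4,"y": -8.0,"z": 2,"yaw": 95},{"gripper": 1,"x": -4,"y": -8.0,"z": 2,"yaw": 95}]}}

```text
clock: 4.15
eef_pos: [0.4671, 0.0156, 0.1655]
tool_rot: [[0.01, 1.0, 0.0], [1.0, -0.01, 0.001], [0.001, 0.0, -1.0]]
wrist_force: [-0.3, 0.2, 0.5]
opening: 0.0949
```

{"fn": "apply_moves", "kwargs": {"plan": [{"gripper": 1,"x": 0,"y": 0,"z": 0,"yaw": 85},{"gripper": 1,"x": 0,"y": 0,"z": 0,"yaw": 85},{"gripper": 1,"x": 0,"y": 0,"z": 0,"yaw": 85},{"gripper": 1,"x": 0,"y": 0,"z": 0,"yaw": 85},{"gripper": 1,"x": 0,"y": 0,"z": 0,"yaw": 85},{"gripper": 1,"x": 0,"y": 0,"z": 0,"yaw": 85},{"gripper": 1,"x": 0,"y": 0,"z": 0,"yaw": 85},{"gripper": 1,"x": 0,"y": 0,"z": 0,"yaw": 85},{"gripper": 1,"x": 0,"y": 0,"z": 0,"yaw": 85},{"gripper": 1,"x": 0,"y": 0,"z": 0,"yaw": 85},{"gripper": 1,"x": 0,"y": 0,"z": 0,"yaw": 85}]}}

```text
clock: 5.25
eef_pos: [0.4672, 0.0167, 0.166]
tool_rot: [[0.997, 0.082, 0.001], [0.082, -0.997, 0.001], [0.001, -0.001, -1.0]]
wrist_force: [-0.2, -0.0, 0.4]
opening: 0.0955
```

```bash
cat >> h.py <<'E'
def snap(name,labels=(),box=(0,400,120,520),f=2):
    s=state(); im=bot.camera("wrist"); p=bot.camera_params("wrist")
    cv2.imwrite(f"pics/{name}.png",im[:,:,::-1]); np.savez(f"{name}.npz",rvec=p["rvec"],tvec=p["tvec"],intrinsics=p["intrinsics"],pos=s["eef_pos"],rot=s["tool_rot"])
    for l in labels: print(l,[(round(d["p"],2),np.round(d["xyz"],4).tolist()) for d in bot.tip_of(l,"wrist")][:4])
    a,b,c,d=box; cv2.imwrite(f"pics/{name}z.png",cv2.resize(im[a:b,c:d,::-1],None,fx=f,fy=f,interpolation=cv2.INTER_CUBIC)[:600,:800])
    return s
E
python3 - <<'E'
from h import *
snap("w2",["nogo_gauge","nogo_gauge_in","nogo_gauge_stop"],box=(0,260,190,450),f=2.3)
E
```

```text
t 5.25 pos [0.4672 0.0167 0.166 ] F [-0.23 -0.    0.4 ] M [-0.072  0.182  0.003] op 0.0955 yaw 4.71 q [-0.08 -0.26  2.1   0.    1.3   1.41]
nogo_gauge [(0.74, [0.523, 0.0198, 0.0006])]
nogo_gauge_in [(0.68, [0.492, 0.0151, 0.0051])]
nogo_gauge_stop []
```

View pics/w2z.png

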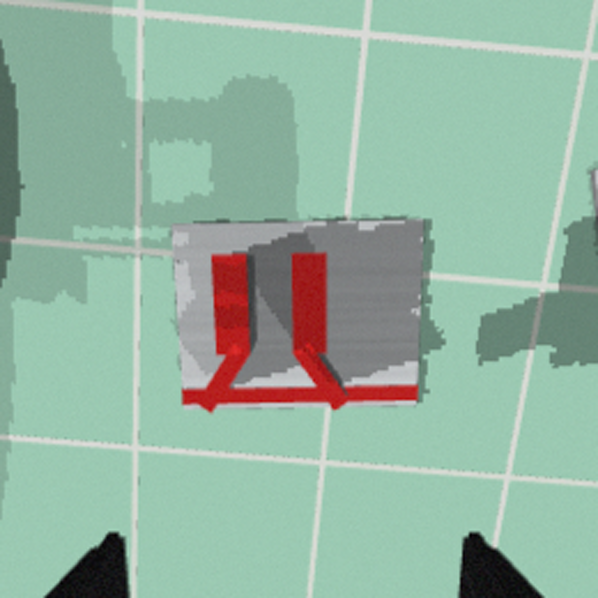

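```bash
cat >> h.py <<'E'
def gauge(name,corners,inner,box=(0,190),f=2.3):
    d=np.load(f"{name}.npz"); p={k:d[k] for k in("rvec","tvec","intrinsics")}
    g=lambda L:[((u+.5)/f-.5+box[1],(v+.5)/f-.5+box[0]) for u,v in L]
    C=backproj("wrist",g(corners),0.006,p)[:,:2]
    # model: fl,fr,nr,nl
    M=np.array([[.045,.06],[.045,-.06],[-.045,-.06],[-.045,.06]])
    a=C-C.mean(0); th=np.arctan2((M[:,0]*a[:,1]-M[:,1]*a[:,0]).sum(),(M*a).sum()); c=C.mean(0)
    R=np.array([[np.cos(th),-np.sin(th)],[np.sin(th),np.cos(th)]])
    print("centre",c,"yaw",np.degrees(th),"resid mm",np.round((a@R-M)*1e3,1).tolist())
    I=backproj("wrist",g(inner),0.062,p)[:,:2]; print("inner in gauge frame mm",np.round((I-c)@R*1e3,1).tolist(),"world",np.round(I,4).tolist())
    return c,th,R
E
python3 - <<'E'
from h import *
gauge("w2",[(172,226),(422,219),(418,403),(183,405)],[(249,254),(249,345),(292,254),(293,343)])
E
```

```text
centre [0.5247522  0.01899812] yaw 5.909008262254189 resid mm [[-1.8, -0.8], [-0.9, 1.1], [0.7, -0.3], [2.0, -0.0]]
inner in gauge frame mm [[29.3, 19.7], [-6.5, 21.1], [29.0, 2.6], [-6.1, 2.9]] world [[0.5519, 0.0416], [0.5161, 0.0393], [0.5533, 0.0246], [0.5184, 0.0212]]
```

```bash
python3 - <<'E'
from h import *
shift([0.525,-0.2,0.166])
E
```

```text
shift cm [ 4.02 22.01 -0.04]
```

{"fn": "apply_moves", "kwargs": {"plan": [{"gripper": 1,"x": 4,"y": 22,"z": 0,"yaw": -13},{"gripper": 1,"x": 4,"y": 22,"z": 0,"yaw": -13},{"gripper": 1,"x": 4,"y": 22,"z": 0,"yaw": -13},{"gripper": 1,"x": 4,"y": 22,"z": 0,"yaw": -13},{"gripper": 1,"x": 4,"y": 22,"z": 0,"yaw": -13},{"gripper": 1,"x": 4,"y": 22,"z": 0,"yaw": -13},{"gripper": 1,"x": 4,"y": 22,"z": 0,"yaw": -13}]}}

```text
clock: 6.15
eef_pos: [0.5246, -0.2, 0.1653]
tool_rot: [[0.953, 0.303, -0.0], [0.303, -0.953, 0.002], [0.0, -0.002, -1.0]]
wrist_force: [0.2, 0.4, 0.4]
opening: 0.0952
```

```bash
python3 - <<'E'
from h import *
snap("w3",["go_gauge","go_gauge_in","go_gauge_out"],box=(0,260,190,450),f=2.3)
E
```

```text
t 6.15 pos [ 0.5246 -0.2     0.1653] F [0.2  0.37 0.41] M [-0.096  0.184 -0.003] op 0.0952 yaw 17.66 q [-0.46 -0.03  1.9   0.    1.28  0.8 ]
go_gauge [(0.95, [0.5803, -0.1833, 0.0007])]
go_gauge_in [(0.96, [0.5476, -0.1953, 0.0085])]
go_gauge_out [(0.81, [0.6275, -0.1695, 0.0034])]
```

View pics/w3z.png

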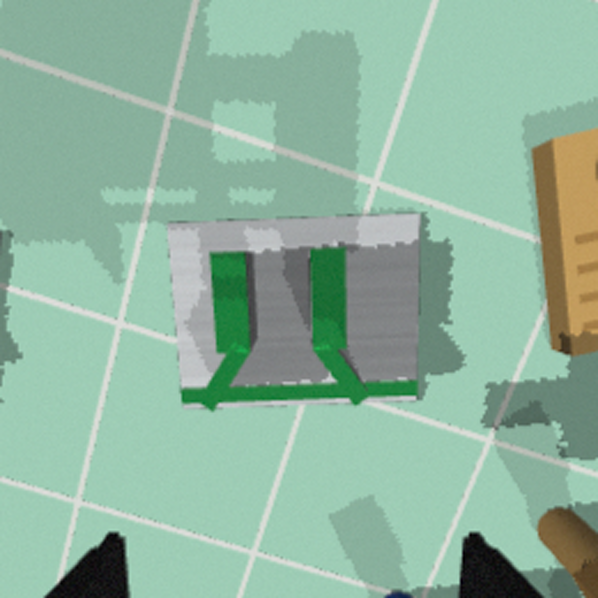

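```bash
python3 - <<'E'
from h import *
gauge("w3",[(168,223),(420,213),(417,400),(183,406)],[(246,252),(250,344),(311,248),(314,345)])
s=bot.read_state()
shift([0.519,-0.356,0.166])
# peg
for c in ("top",):
    for d in bot.trace("peg",c) if 0 else []: pass
E
```

```text
centre [ 0.58094498 -0.18256522] yaw 19.5997774300129 resid mm [[-0.9, -0.6], [-0.4, 0.8], [0.3, 0.1], [1.1, -0.4]]
inner in gauge frame mm [[29.0, 19.5], [-7.1, 19.8], [29.7, -6.3], [-8.3, -6.6]] world [[0.6018, -0.1545], [0.5676, -0.1663], [0.611, -0.1785], [0.5753, -0.1916]]
shift cm [-5.34 14.81 -0.06]
```

```bash
python3 - <<'E'
from h import *
shift([0.471,-0.370,0.166])
E
```

```text
shift cm [-10.34  14.68  -0.06]
```

{"fn": "apply_moves", "kwargs": {"plan": [{"gripper": 1,"x": -10.3,"y": 14.7,"z": -0.5,"yaw": 0},{"gripper": 1,"x": -10.3,"y": 14.7,"z": -0.5,"yaw": 0},{"gripper": 1,"x": -10.3,"y": 14.7,"z": -0.5,"yaw": 0},{"gripper": 1,"x": -10.3,"y": 14.7,"z": -0.5,"yaw": 0},{"gripper": 1,"x": -10.3,"y": 14.7,"z": -0.5,"yaw": 0},{"gripper": 1,"x": -10.3,"y": 14.7,"z": -0.5,"yaw": 0}]}}

```text
clock: 6.95
eef_pos: [0.4715, -0.3693, 0.1703]
tool_rot: [[0.952, 0.305, 0.001], [0.305, -0.952, 0.002], [0.001, -0.001, -1.0]]
wrist_force: [0.0, -0.2, 0.3]
opening: 0.0952
```

```bash
python3 - <<'E'
from h import *
snap("w4",["peg","peg_mid"],box=(0,260,190,450),f=2.3)
E
```

```text
t 6.95 pos [ 0.4715 -0.3693  0.1703] F [ 0.02 -0.2   0.26] M [-0.073  0.151  0.007] op 0.0952 yaw 17.77 q [-0.75  0.04  1.81  0.    1.29  0.51]
peg [(0.91, [0.4519, -0.41, -0.0015]), (0.65, [0.5143, -0.3515, 0.0022]), (0.65, [0.4445, -0.2883, -0.0005])]
peg_mid [(0.97, [0.4415, -0.2844, 0.0313]), (0.95, [0.4548, -0.4139, 0.0289]), (0.87, [0.5144, -0.353, 0.028])]
```

View pics/w4z.png

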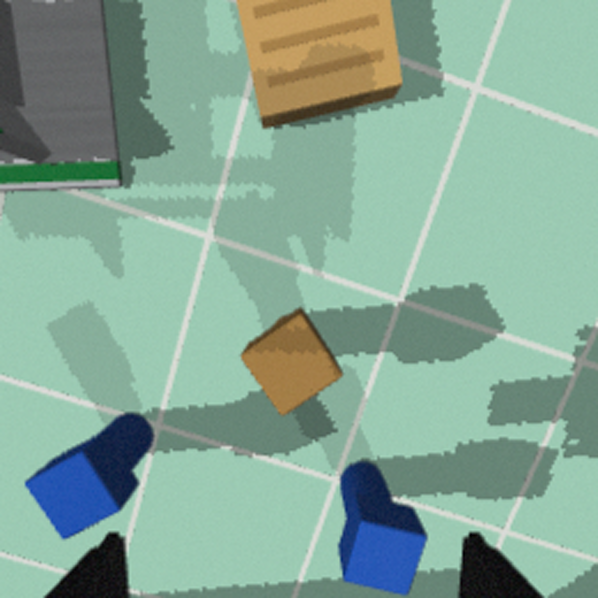

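```bash
python3 - <<'E'
from h import *
d=np.load("w4.npz"); p={k:d[k] for k in("rvec","tvec","intrinsics")}
L=[(299,313),(341,373),(285,414),(243,356)]
P=backproj("wrist",[((u+.5)/2.3-.5+190,(v+.5)/2.3-.5) for u,v in L],0.1,p)[:,:2]
print(P.mean(0),P)
for i in range(4):
    e=P[(i+1)%4]-P[i]; print(np.hypot(*e),np.degrees(np.arctan2(e[1],e[0])))
b=np.array([[0.4525,-0.413],[0.4415,-0.2865]]); print(P.mean(0)-b)
E
```

```text
[ 0.51678804 -0.35332731] [[ 0.53512505 -0.35006652]
 [ 0.51936335 -0.37140884]
 [ 0.49837107 -0.35648145]
 [ 0.51429269 -0.33535242]]
0.026531595963525865 -126.44655087167062
0.02575854396900452 144.58376603459567
0.026456262719900012 53.00042570243377
0.025504737109889573 -35.23394368177768
[[ 0.06428804  0.05967269]
 [ 0.07528804 -0.06682731]]
```

```bash
python3 - <<'E'
from h import *
shift([0.517,-0.3535,0.13])
E
```

```text
shift cm [ 4.74 -0.03  4.04]
```

{"fn": "apply_moves", "kwargs": {"plan": [{"gripper": 0.3,"x": 2.4,"y": 0,"z": 2,"yaw": -9},{"gripper": 0.3,"x": 4.7,"y": 0,"z": 4,"yaw": -18},{"gripper": 0.3,"x": 4.7,"y": 0,"z": 4,"yaw": -27},{"gripper": 0.3,"x": 4.7,"y": 0,"z": 4,"yaw": -36},{"gripper": 0.3,"x": 4.7,"y": 0,"z": 4,"yaw": -36},{"gripper": 0.3,"x": 4.7,"y": 0,"z": 4,"yaw": -36}]}}

```text
clock: 7.7
eef_pos: [0.5172, -0.3524, 0.1302]
tool_rot: [[0.588, 0.809, 0.0], [0.809, -0.588, 0.002], [0.002, -0.001, -1.0]]
wrist_force: [-0.3, 0.4, 0.8]
opening: 0.0621
```

```bash
python3 - <<'E'
from h import *
snap("w5",[],box=(130,400,180,460),f=2.2); shift([0.517,-0.3535,0.062])
E
```

```text
t 7.7 pos [ 0.5172 -0.3524  0.1302] F [-0.33  0.44  0.8 ] M [-0.129  0.088 -0.056] op 0.0621 yaw 54.01 q [-0.68  0.14  1.78  0.    1.22 -0.06]
shift cm [-0.09  0.04  6.83]
```

View pics/w5z.png

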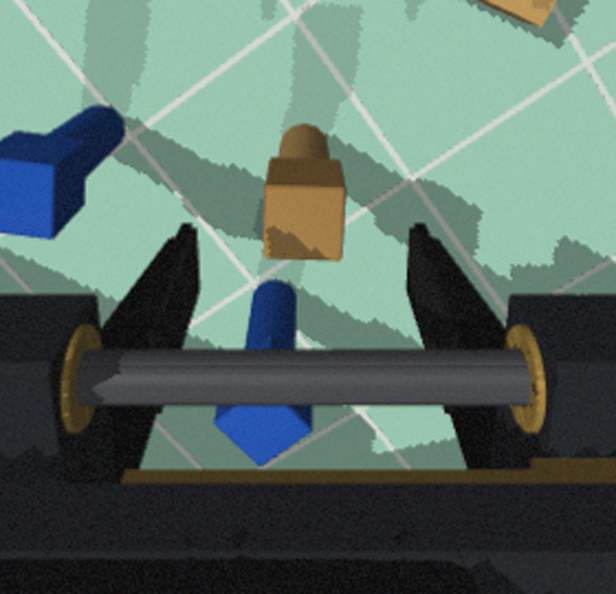

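{"fn": "apply_moves", "kwargs": {"plan": [{"gripper": 0.3,"x": -0.1,"y": 0,"z": 3.4,"yaw": 0},{"gripper": 0.3,"x": -0.1,"y": 0,"z": 6.0,"yaw": 0},{"gripper": 0.3,"x": -0.1,"y": 0,"z": 6.8,"yaw": 0},{"gripper": 0.3,"x": -0.1,"y": 0,"z": 6.8,"yaw": 0},{"gripper": -1,"x": -0.1,"y": 0,"z": 6.8,"yaw": 0},{"gripper": -1,"x": -0.1,"y": 0,"z": 6.8,"yaw": 0},{"gripper": -1,"x": -0.1,"y": 0,"z": 6.8,"yaw": 0},{"gripper": -1,"x": -0.1,"y": 0,"z": 6.8,"yaw": 0},{"gripper": -1,"x": -0.1,"y": 0,"z": 6.8,"yaw": 0},{"gripper": -1,"x": -0.1,"y": 0,"z": 6.8,"yaw": 0}], "squeeze": 40}}

```text
clock: 8.75
eef_pos: [0.5169, -0.3536, 0.063]
tool_rot: [[0.589, 0.808, 0.001], [0.808, -0.589, 0.001], [0.001, 0.0, -1.0]]
wrist_force: [-0.6, -0.4, 2.1]
opening: 0.0282
```

```bash
python3 - <<'E'
from h import *
snap("w6",[],box=(130,400,180,460),f=2.2); shift([0.517,-0.3535,0.062])
E
```

```text
t 8.75 pos [ 0.5169 -0.3536  0.063 ] F [-0.56 -0.44  2.13] M [-0.109  0.178  0.007] op 0.0282 yaw 53.95 q [-0.69  0.21  1.82  0.    1.11 -0.06]
shift cm [ 0.02 -0.    0.1 ]
```

View pics/w6z.png

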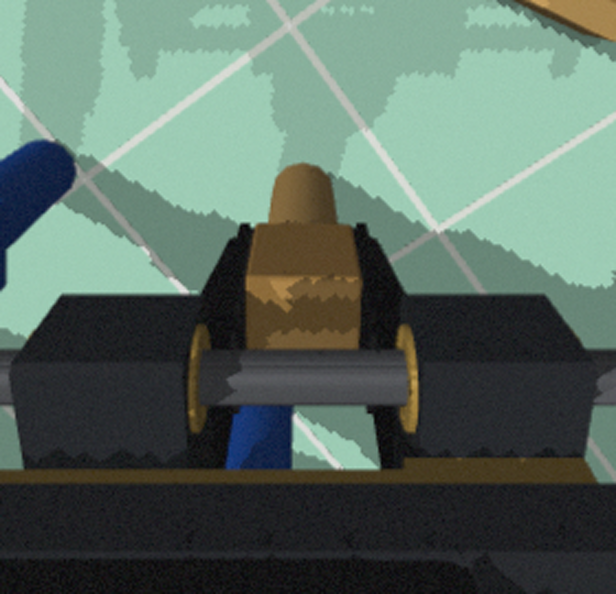

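```bash
python3 - <<'E'
from h import *
d=np.load("w6.npz"); p={k:d[k] for k in("rvec","tvec","intrinsics")}
L=[(248,275),(360,275),(246,348),(359,348)]
P=backproj("wrist",[((u+.5)/2.2-.5+180,(v+.5)/2.2-.5+130) for u,v in L],0.1,p)
T=(P-d["pos"])@d["rot"]; print(np.round(T*1e3,1))
print("foot px",proj("wrist",[d["pos"]*[1,1,0]],p), "zoom",(proj("wrist",[d["pos"]*[1,1,0]],p)-[180,130])*2.2)
# Waypoint: above entry of go gauge, axis y_g=6.6, x_g=-75
c=np.array([.581,-.1826]);th=np.radians(19.5);R=np.array([[np.cos(th),-np.sin(th)],[np.sin(th),np.cos(th)]])
for xg in (-80,-60,-35,45):print(xg,c+R@np.array([xg,6.6])/1e3)
shift(np.r_[c+R@np.array([-80,6.6])/1e3,.13])
E
```

```text
[[ 14.1 -13.3 -37. ]
 [ 14.1  13.1 -37. ]
 [ -5.8 -14.3 -37. ]
 [ -5.8  13.4 -37. ]]
foot px [[317.74757897 214.72578317]] zoom [[303.04467374 186.39672298]]
-80 [ 0.50338556 -0.20308311]
-60 [ 0.52223839 -0.19640698]
-35 [ 0.54580442 -0.18806181]
45 [ 0.62121574 -0.16135726]
shift cm [11.39 -9.95 -6.69]
```

{"fn": "apply_moves", "kwargs": {"plan": [{"gripper": -1,"x": 0,"y": 0,"z": -3,"yaw": 0},{"gripper": -1,"x": 0,"y": 0,"z": -6.7,"yaw": 0},{"gripper": -1,"x": 3.0,"y": -2.5,"z": -6.7,"yaw": 8},{"gripper": -1,"x": 6,"y": -5,"z": -6.7,"yaw": 16},{"gripper": -1,"x": 9,"y": -7.5,"z": -6.7,"yaw": 24},{"gripper": -1,"x": 11.4,"y": -9.95,"z": -6.7,"yaw": 32},{"gripper": -1,"x": 11.4,"y": -9.95,"z": -6.7,"yaw": 34.5},{"gripper": -1,"x": 11.4,"y": -9.95,"z": -6.7,"yaw": 34.5},{"gripper": -1,"x": 11.4,"y": -9.95,"z": -6.7,"yaw": 34.5}]}}

```text
clock: 9.7
eef_pos: [0.5034, -0.2031, 0.13]
tool_rot: [[0.943, 0.334, 0.001], [0.334, -0.943, 0.001], [0.001, -0.0, -1.0]]
wrist_force: [-0.1, -0.5, -0.3]
opening: 0.0284
```

```bash
python3 - <<'E'
from h import *
snap("w7",[],box=(60,330,180,460),f=2.2); 
c=np.array([.581,-.1826]);th=np.radians(19.5);R=np.array([[np.cos(th),-np.sin(th)],[np.sin(th),np.cos(th)]])
shift(np.r_[c+R@np.array([-70,6.6])/1e3,.079])
E
```

```text
t 9.7 pos [ 0.5034 -0.2031  0.13  ] F [-0.08 -0.48 -0.34] M [-0.095  0.162  0.035] op 0.0284 yaw 19.51 q [-0.48 -0.04  1.97  0.    1.22  0.75]
shift cm [ 0.99 -0.03  5.11]
```

View pics/w7z.png

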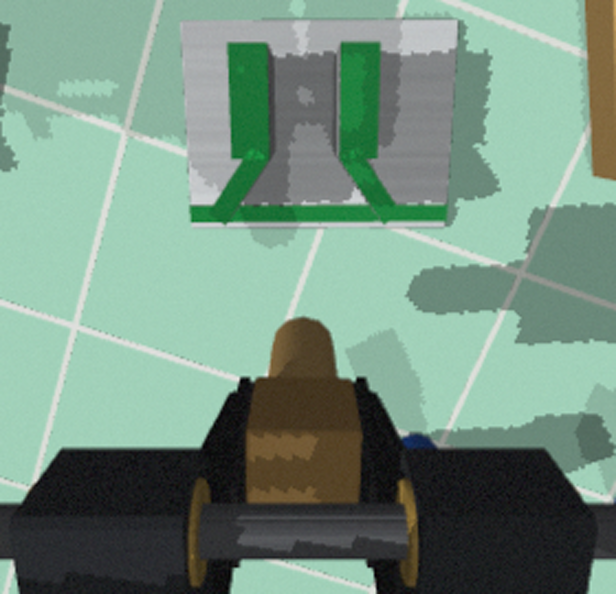

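{"fn": "apply_moves", "kwargs": {"plan": [{"gripper": -1,"x": 0,"y": 0.05,"z": 3,"yaw": 0},{"gripper": -1,"x": 0.8,"y": 0.05,"z": 5.1,"yaw": 0},{"gripper": -1,"x": 2.0,"y": 0.05,"z": 5.1,"yaw": 0},{"gripper": -1,"x": 3.0,"y": 0.05,"z": 5.1,"yaw": 0},{"gripper": -1,"x": 3.0,"y": 0.05,"z": 5.1,"yaw": 0},{"gripper": -1,"x": 3.0,"y": 0.05,"z": 5.1,"yaw": 0}]}}

```text
clock: 10.35
eef_pos: [0.5333, -0.1943, 0.0807]
tool_rot: [[0.943, 0.334, 0.003], [0.334, -0.943, -0.0], [0.003, 0.001, -1.0]]
wrist_force: [0.1, -0.6, -0.5]
opening: 0.0282
```

```bash
python3 - <<'E'
from h import *
snap("w8",[],box=(100,260,240,400),f=3.7); 
E
```

```text
t 10.35 pos [ 0.5333 -0.1943  0.0807] F [ 0.08 -0.63 -0.46] M [-0.095  0.194  0.032] op 0.0282 yaw 19.5 q [-0.44  0.06  1.95  0.    1.12  0.79]
```

View pics/w8z.png

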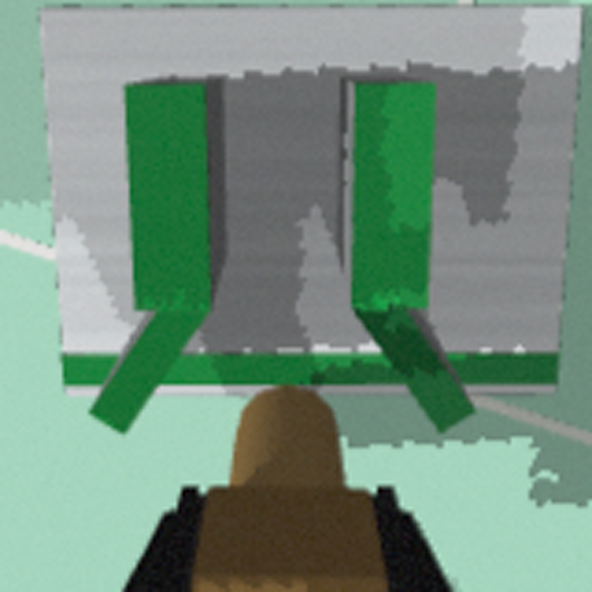

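{"fn": "apply_moves", "kwargs": {"plan": [{"gripper": -1,"x": 0.5,"y": -0.12,"z": 0.2,"yaw": 0},{"gripper": -1,"x": 1.0,"y": -0.12,"z": 0.2,"yaw": 0},{"gripper": -1,"x": 1.5,"y": -0.12,"z": 0.2,"yaw": 0},{"gripper": -1,"x": 2.0,"y": -0.12,"z": 0.2,"yaw": 0},{"gripper": -1,"x": 2.5,"y": -0.12,"z": 0.2,"yaw": 0},{"gripper": -1,"x": 2.5,"y": -0.12,"z": 0.2,"yaw": 0},{"gripper": -1,"x": 2.5,"y": -0.12,"z": 0.2,"yaw": 0}]}}

```text
clock: 11.1
eef_pos: [0.556, -0.1847, 0.0784]
tool_rot: [[0.943, 0.334, 0.002], [0.334, -0.943, -0.0], [0.002, 0.001, -1.0]]
wrist_force: [-0.3, -0.3, -0.2]
opening: 0.0276
```

```bash
cat >> h.py <<'E'
def gf(c,deg,yg=0):
    s=bot.read_state(); th=np.radians(deg);R=np.array([[np.cos(th),-np.sin(th)],[np.sin(th),np.cos(th)]])
    F=np.array(s["wrist_force"]); print("gauge-frame pos mm",np.round(R.T@(np.array(s["eef_pos"])[:2]-c)*1e3,2),"footz",round(s["eef_pos"][2]*1e3-63,1),"F",np.round(R.T@F[:2],2),round(F[2],2))
GO=([.581,-.1826],19.5); NG=([.5248,.019],5.0)
E
python3 - <<'E'
from h import *
snap("w9",[],box=(100,260,240,400),f=3.7); gf(*GO)
E
```

```text
t 11.1 pos [ 0.556  -0.1847  0.0784] F [-0.26 -0.3  -0.21] M [-0.033  0.178 -0.024] op 0.0276 yaw 19.51 q [-0.41  0.11  1.91  0.    1.12  0.82]
gauge-frame pos mm [-24.35   6.42] footz 15.3 F [ 0.11 -0.52] -0.09
```

View pics/w9z.png

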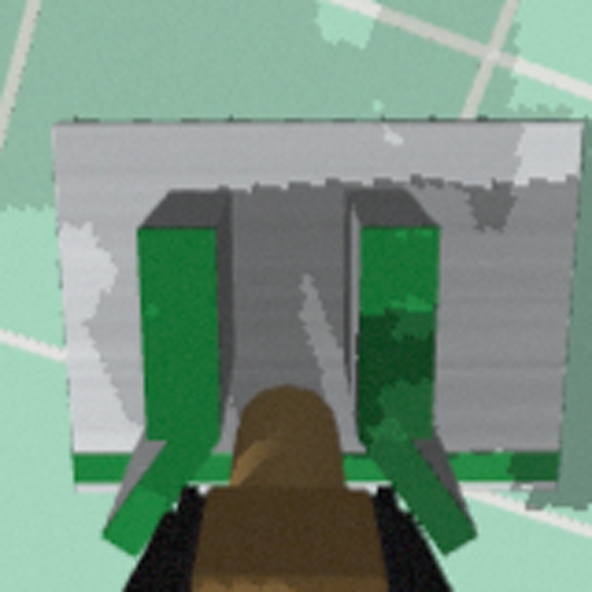

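{"fn": "apply_moves", "kwargs": {"plan": [{"gripper": -1,"x": 0.4,"y": 0,"z": 0,"yaw": 0},{"gripper": -1,"x": 0.8,"y": 0,"z": 0,"yaw": 0},{"gripper": -1,"x": 1.2,"y": 0,"z": 0,"yaw": 0},{"gripper": -1,"x": 1.6,"y": 0,"z": 0,"yaw": 0},{"gripper": -1,"x": 1.6,"y": 0,"z": 0,"yaw": 0}]}}

```text
clock: 11.65
eef_pos: [0.5716, -0.1792, 0.0785]
tool_rot: [[0.943, 0.334, 0.003], [0.334, -0.943, -0.0], [0.003, 0.001, -1.0]]
wrist_force: [0.4, 1.4, 0.4]
opening: 0.028
```

```bash
python3 - <<'E'
from h import *
snap("w10",[],box=(100,260,240,400),f=3.7); gf(*GO)
E
```

```text
t 11.65 pos [ 0.5716 -0.1792  0.0785] F [0.4  1.41 0.41] M [-0.086  0.175 -0.02 ] op 0.028 yaw 19.52 q [-0.39  0.13  1.88  0.    1.13  0.84]
gauge-frame pos mm [-8.05  6.4 ] footz 15.4 F [-0.31 -0.12] -1.28
```

View pics/w10z.png

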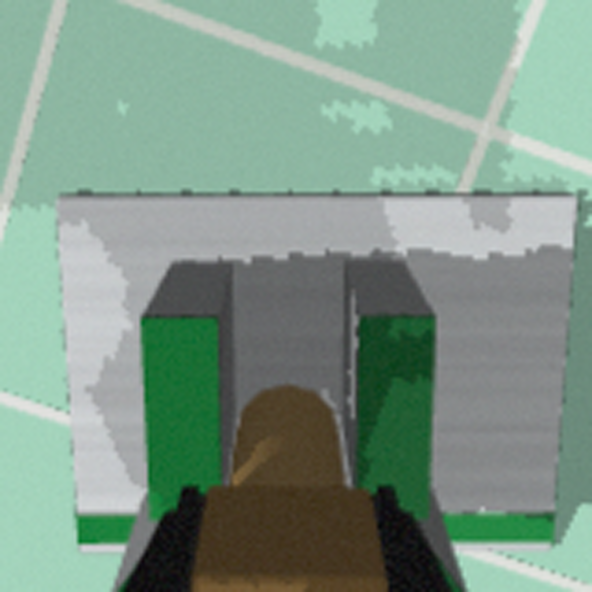

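{"fn": "apply_moves", "kwargs": {"plan": [{"gripper": -1,"x": 0.4,"y": 0,"z": 0,"yaw": 0},{"gripper": -1,"x": 0.8,"y": 0,"z": 0,"yaw": 0},{"gripper": -1,"x": 1.2,"y": 0,"z": 0,"yaw": 0},{"gripper": -1,"x": 1.6,"y": 0,"z": 0,"yaw": 0},{"gripper": -1,"x": 2.0,"y": 0,"z": 0,"yaw": 0}]}}

```text
clock: 12.2
eef_pos: [0.5905, -0.1724, 0.0784]
tool_rot: [[0.943, 0.334, 0.002], [0.334, -0.943, -0.0], [0.002, 0.001, -1.0]]
wrist_force: [0.1, 1.2, -1.0]
opening: 0.0275
```

```bash
python3 - <<'E'
from h import *
snap("w11",[],box=(100,260,240,400),f=3.7); gf(*GO)
E
```

```text
t 12.2 pos [ 0.5905 -0.1724  0.0784] F [ 0.06  1.19 -0.95] M [-0.068  0.138  0.02 ] op 0.0275 yaw 19.52 q [-0.37  0.17  1.84  0.    1.13  0.86]
gauge-frame pos mm [12.84  6.39] footz 15.5 F [ 0.46 -0.05] -0.1
```

View pics/w11z.png

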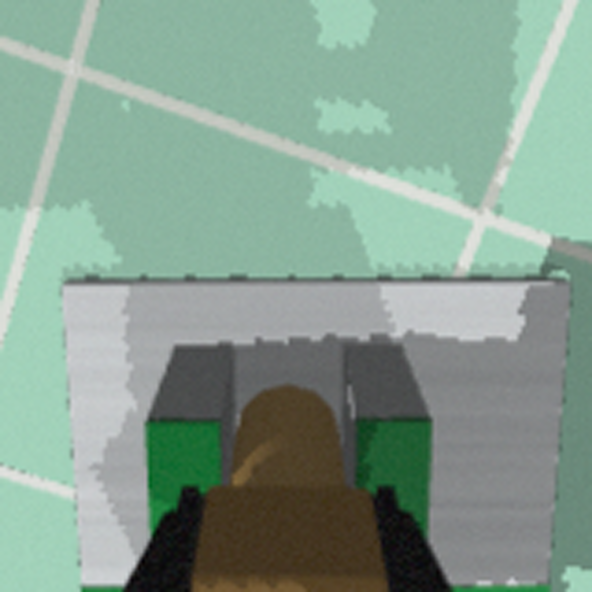

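{"fn": "apply_moves", "kwargs": {"plan": [{"gripper": -1,"x": 0.4,"y": 0,"z": 0,"yaw": 0},{"gripper": -1,"x": 0.8,"y": 0,"z": 0,"yaw": 0},{"gripper": -1,"x": 1.2,"y": 0,"z": 0,"yaw": 0},{"gripper": -1,"x": 1.6,"y": 0,"z": 0,"yaw": 0},{"gripper": -1,"x": 2.0,"y": 0,"z": 0,"yaw": 0},{"gripper": -1,"x": 2.5,"y": 0,"z": 0,"yaw": 0},{"gripper": -1,"x": 3.0,"y": 0,"z": 0,"yaw": 0},{"gripper": -1,"x": 3.5,"y": 0,"z": 0,"yaw": 0},{"gripper": -1,"x": 4.0,"y": 0,"z": 0,"yaw": 0},{"gripper": -1,"x": 4.3,"y": 0,"z": 0,"yaw": 0},{"gripper": -1,"x": 4.3,"y": 0,"z": 0,"yaw": 0},{"gripper": -1,"x": 4.3,"y": 0,"z": 0,"yaw": 0}]}}

```text
clock: 13.45
eef_pos: [0.6315, -0.1578, 0.0785]
tool_rot: [[0.942, 0.334, 0.003], [0.334, -0.942, 0.0], [0.003, 0.001, -1.0]]
wrist_force: [0.8, -0.7, -0.6]
opening: 0.0279
```

```bash
python3 - <<'E'
from h import *
snap("w12",[],box=(60,330,180,460),f=2.2); gf(*GO)
im=bot.camera("scene"); cv2.imwrite("pics/s12.png",cv2.resize(im[160:310,180:420,::-1],None,fx=3.3,fy=3.3,interpolation=cv2.INTER_CUBIC))
E
```

```text
t 13.45 pos [ 0.6315 -0.1578  0.0785] F [ 0.79 -0.69 -0.6 ] M [-0.093  0.163  0.034] op 0.0279 yaw 19.54 q [-0.33  0.24  1.76  0.    1.14  0.9 ]
gauge-frame pos mm [55.74  6.45] footz 15.6 F [ 0.98 -0.49] 0.05
```

View pics/w12z.png

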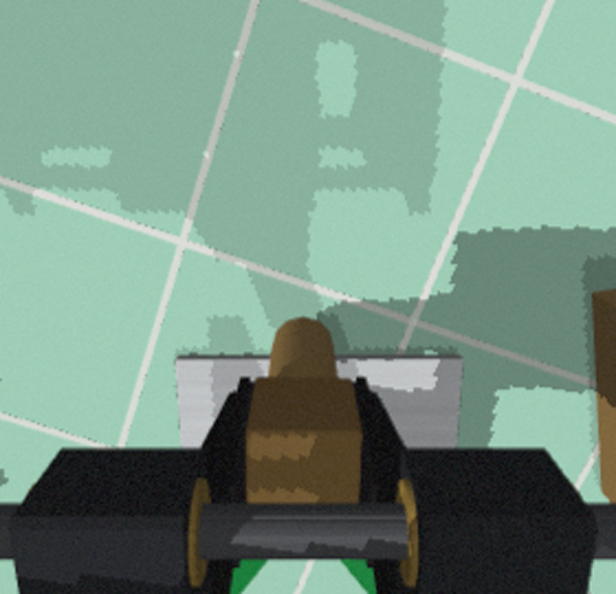

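View pics/s12.png

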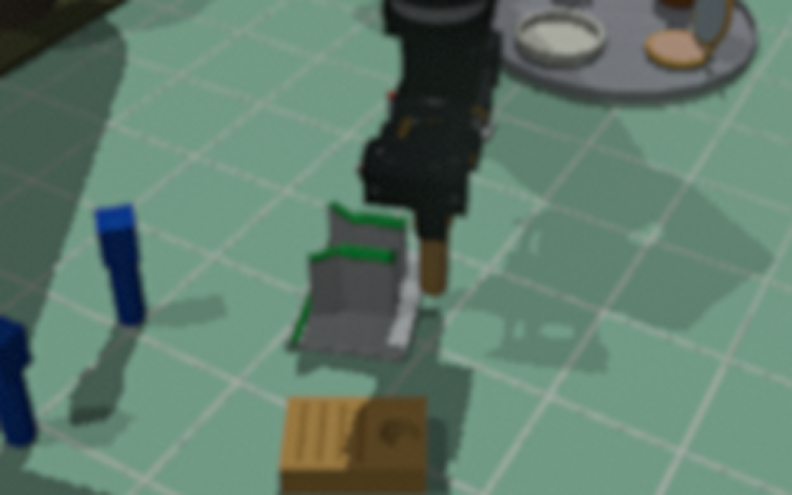

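```bash
python3 - <<'E'
from h import *
c=np.array(NG[0]);th=np.radians(5);R=np.array([[np.cos(th),-np.sin(th)],[np.sin(th),np.cos(th)]])
t=c+R@np.array([-80,11.5])/1e3;print(t)
shift(np.r_[t,.155])
E
```

```text
[0.44410213 0.02348378]
shift cm [-11.56 -23.35  -7.69]
```

{"fn": "apply_moves", "kwargs": {"plan": [{"gripper": -1,"x": 0,"y": 0,"z": -4,"yaw": 0},{"gripper": -1,"x": 0,"y": 0,"z": -7.7,"yaw": 0},{"gripper": -1,"x": 0,"y": 0,"z": -7.7,"yaw": 0},{"gripper": -1,"x": -2,"y": -4,"z": -7.7,"yaw": 2.5},{"gripper": -1,"x": -4,"y": -8,"z": -7.7,"yaw": 5},{"gripper": -1,"x": -6,"y": -12,"z": -7.7,"yaw": 7.5},{"gripper": -1,"x": -8,"y": -16,"z": -7.7,"yaw": 10},{"gripper": -1,"x": -10,"y": -20,"z": -7.7,"yaw": 14.5},{"gripper": -1,"x": -11.6,"y": -23.3,"z": -7.7,"yaw": 14.5},{"gripper": -1,"x": -11.6,"y": -23.3,"z": -7.7,"yaw": 14.5},{"gripper": -1,"x": -11.6,"y": -23.3,"z": -5,"yaw": 14.5},{"gripper": -1,"x": -11.6,"y": -23.3,"z": -2.5,"yaw": 14.5}]}}

```text
clock: 14.75
eef_pos: [0.4449, 0.0226, 0.1031]
tool_rot: [[0.996, 0.088, 0.006], [0.088, -0.996, -0.001], [0.006, 0.001, -1.0]]
wrist_force: [-0.1, -0.7, -0.6]
opening: 0.0279
```

```bash
python3 - <<'E'
from h import *
state(); gf(*NG)
c=np.array(NG[0]);th=np.radians(5);R=np.array([[np.cos(th),-np.sin(th)],[np.sin(th),np.cos(th)]])
shift(np.r_[c+R@np.array([-52,11.5])/1e3,.078])
E
```

```text
t 14.75 pos [0.4449 0.0226 0.1031] F [-0.11 -0.67 -0.63] M [-0.06   0.216  0.015] op 0.0279 yaw 5.05 q [-0.07 -0.25  2.2  -0.    1.19  1.41]
gauge-frame pos mm [-79.25  10.59] footz 40.1 F [-0.17 -0.66] -0.63
shift cm [ 2.71 -0.09  2.53]
```

{"fn": "apply_moves", "kwargs": {"plan": [{"gripper": -1,"x": 0.5,"y": -0.1,"z": 2.5,"yaw": 0},{"gripper": -1,"x": 1.5,"y": -0.1,"z": 2.5,"yaw": 0},{"gripper": -1,"x": 2.7,"y": -0.1,"z": 2.5,"yaw": 0},{"gripper": -1,"x": 2.7,"y": -0.1,"z": 2.5,"yaw": 0},{"gripper": -1,"x": 2.7,"y": -0.1,"z": 2.5,"yaw": 0},{"gripper": -1,"x": 2.7,"y": -0.1,"z": 2.5,"yaw": 0}]}}

```text
clock: 15.35
eef_pos: [0.4726, 0.0259, 0.0793]
tool_rot: [[0.996, 0.088, 0.007], [0.088, -0.996, -0.001], [0.007, 0.001, -1.0]]
wrist_force: [0.5, -0.2, -0.5]
opening: 0.0276
```

```bash
python3 - <<'E'
from h import *
snap("w13",[],box=(100,260,240,400),f=3.7); gf(*NG)
E
```

```text
t 15.35 pos [0.4726 0.0259 0.0793] F [ 0.53 -0.22 -0.55] M [-0.079  0.155  0.023] op 0.0276 yaw 5.05 q [-0.06 -0.15  2.16 -0.    1.12  1.42]
gauge-frame pos mm [-51.69  11.47] footz 16.1 F [-1.   -0.52] -0.5
```

View pics/w13z.png

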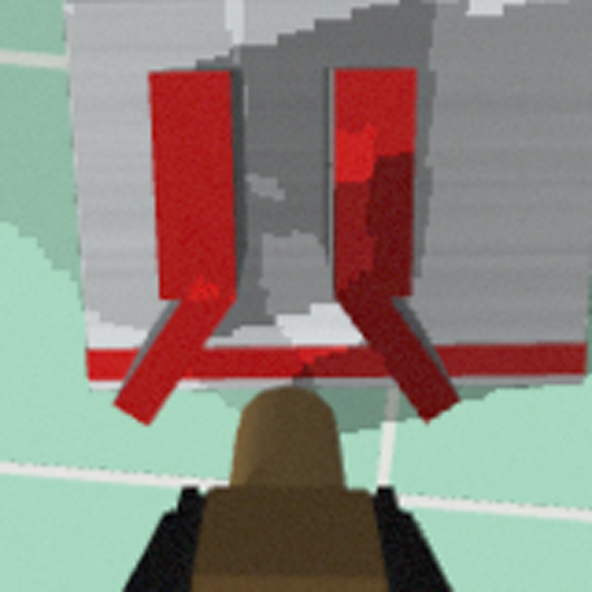

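{"fn": "apply_moves", "kwargs": {"plan": [{"gripper": -1,"x": 0.5,"y": 0,"z": 0.1,"yaw": -0.9},{"gripper": -1,"x": 1.0,"y": 0,"z": 0.1,"yaw": -0.9},{"gripper": -1,"x": 1.5,"y": 0,"z": 0.1,"yaw": -0.9},{"gripper": -1,"x": 2.0,"y": 0,"z": 0.1,"yaw": -0.9},{"gripper": -1,"x": 2.4,"y": 0,"z": 0.1,"yaw": -0.9},{"gripper": -1,"x": 2.4,"y": 0,"z": 0.1,"yaw": -0.9},{"gripper": -1,"x": 2.4,"y": 0,"z": 0.1,"yaw": -0.9}]}}

```text
clock: 16.1
eef_pos: [0.4962, 0.0281, 0.0781]
tool_rot: [[0.995, 0.104, 0.007], [0.104, -0.995, -0.001], [0.007, 0.001, -1.0]]
wrist_force: [0.1, 0.5, -0.6]
opening: 0.0279
```

```bash
python3 - <<'E'
from h import *
snap("w14",[],box=(100,260,240,400),f=3.7); gf(NG[0],5.9)
E
```

```text
t 16.1 pos [0.4962 0.0281 0.0781] F [ 0.1   0.48 -0.62] M [-0.063  0.114  0.02 ] op 0.0279 yaw 5.95 q [-0.05 -0.09  2.11 -0.    1.12  1.42]
gauge-frame pos mm [-27.67  11.99] footz 15.1 F [ 0.67 -0.87] -1.54
```

View pics/w14z.png

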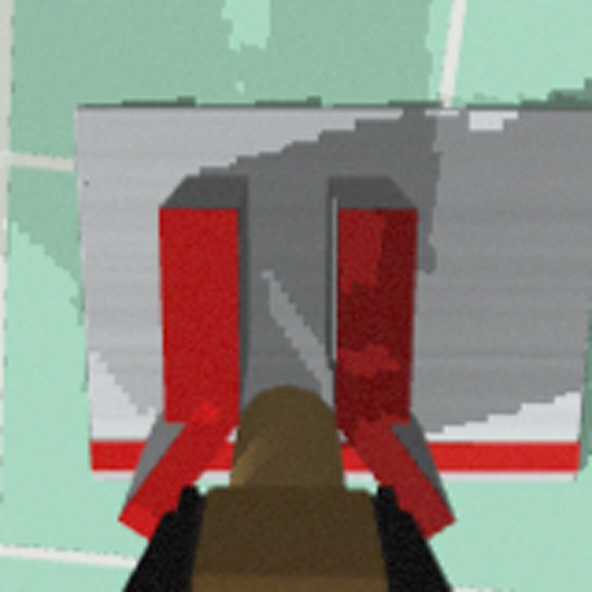

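{"fn": "apply_moves", "kwargs": {"plan": [{"gripper": -1,"x": 0.2,"y": 0,"z": 0,"yaw": 0},{"gripper": -1,"x": 0.4,"y": 0,"z": 0,"yaw": 0},{"gripper": -1,"x": 0.6,"y": 0,"z": 0,"yaw": 0},{"gripper": -1,"x": 0.7,"y": 0,"z": 0,"yaw": 0},{"gripper": -1,"x": 0.7,"y": 0,"z": 0,"yaw": 0}]}}

```text
clock: 16.65
eef_pos: [0.5032, 0.0288, 0.0782]
tool_rot: [[0.995, 0.104, 0.007], [0.104, -0.995, -0.001], [0.007, 0.001, -1.0]]
wrist_force: [0.1, 0.3, -0.6]
opening: 0.028
```

```bash
python3 - <<'E'
from h import *
gf(NG[0],5.9);state();gf(NG[0],5.9);gf(NG[0],5.9)
E
```

```text
gauge-frame pos mm [-20.49  11.98] footz 15.2 F [0.14 0.33] -0.59
t 16.65 pos [0.5032 0.0288 0.0782] F [ 0.1   0.34 -0.59] M [-0.128  0.222 -0.044] op 0.028 yaw 5.95 q [-0.05 -0.08  2.1  -0.    1.12  1.42]
gauge-frame pos mm [-20.49  11.98] footz 15.2 F [0.14 0.33] -0.59
gauge-frame pos mm [-20.49  11.98] footz 15.2 F [0.14 0.33] -0.59
```

{"fn": "apply_moves", "kwargs": {"plan": [{"gripper": -1,"x": 0.05,"y": 0,"z": 0,"yaw": 0},{"gripper": -1,"x": 0.1,"y": 0,"z": 0,"yaw": 0},{"gripper": -1,"x": 0.1,"y": 0,"z": 0,"yaw": 0}]}}

```text
clock: 16.95
eef_pos: [0.5042, 0.0289, 0.0782]
tool_rot: [[0.995, 0.104, 0.007], [0.104, -0.995, -0.001], [0.007, 0.001, -1.0]]
wrist_force: [-0.5, 0.2, 0.0]
opening: 0.0282
```

{"fn": "apply_moves", "kwargs": {"plan": [{"gripper": -1,"x": 0.05,"y": 0,"z": 0,"yaw": 0},{"gripper": -1,"x": 0.05,"y": 0,"z": 0,"yaw": 0}]}}

```text
clock: 17.15
eef_pos: [0.5047, 0.0289, 0.0783]
tool_rot: [[0.995, 0.104, 0.007], [0.104, -0.995, -0.001], [0.007, 0.001, -1.0]]
wrist_force: [-0.8, -1.2, -0.4]
opening: 0.0277
```

{"fn": "apply_moves", "kwargs": {"plan": [{"gripper": -1,"x": 0.05,"y": 0,"z": 0,"yaw": 0},{"gripper": -1,"x": 0.05,"y": 0,"z": 0,"yaw": 0}]}}

```text
clock: 17.35
eef_pos: [0.5053, 0.029, 0.0783]
tool_rot: [[0.995, 0.104, 0.007], [0.104, -0.995, -0.001], [0.007, 0.001, -1.0]]
wrist_force: [0.0, 0.2, -1.1]
opening: 0.0276
```

{"fn": "apply_moves", "kwargs": {"plan": [{"gripper": -1,"x": 0.05,"y": 0,"z": 0,"yaw": 0},{"gripper": -1,"x": 0.05,"y": 0,"z": 0,"yaw": 0}]}}

```text
clock: 17.55
eef_pos: [0.5058, 0.0291, 0.0782]
tool_rot: [[0.995, 0.104, 0.007], [0.104, -0.995, -0.001], [0.007, 0.001, -1.0]]
wrist_force: [0.6, 0.4, -1.5]
opening: 0.0289
```

{"fn": "apply_moves", "kwargs": {"plan": [{"gripper": -1,"x": 0.05,"y": 0,"z": 0,"yaw": 0},{"gripper": -1,"x": 0.05,"y": 0,"z": 0,"yaw": 0}]}}

```text
clock: 17.75
eef_pos: [0.506, 0.0292, 0.0781]
tool_rot: [[0.995, 0.104, 0.006], [0.104, -0.995, -0.0], [0.006, 0.001, -1.0]]
wrist_force: [-0.7, 0.1, 0.2]
opening: 0.0279
```

{"fn": "apply_moves", "kwargs": {"plan": [{"gripper": -1,"x": 0.05,"y": 0,"z": 0,"yaw": 0},{"gripper": -1,"x": 0.05,"y": 0,"z": 0,"yaw": 0}]}}

```text
clock: 17.95
eef_pos: [0.5062, 0.0292, 0.0781]
tool_rot: [[0.995, 0.104, 0.005], [0.104, -0.995, -0.001], [0.005, 0.001, -1.0]]
wrist_force: [-1.8, -0.9, 0.5]
opening: 0.028
```

```bash
python3 - <<'E'
from h import *
snap("w15",[],box=(100,260,240,400),f=3.7); gf(NG[0],5.9)
E
```

```text
t 17.95 pos [0.5062 0.0292 0.0781] F [-1.83 -0.88  0.46] M [-0.073  0.69  -0.018] op 0.028 yaw 5.95 q [-0.05 -0.07  2.09 -0.    1.12  1.42]
gauge-frame pos mm [-17.46  12.11] footz 15.1 F [-2.44  1.04] 0.7
```

View pics/w15z.png

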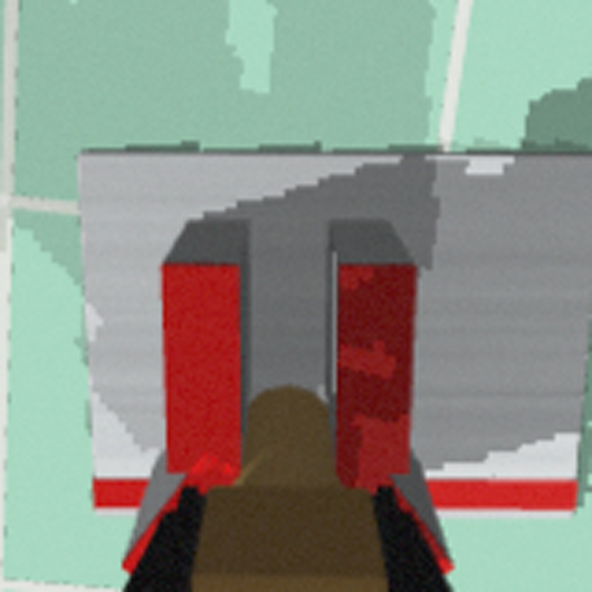

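{"fn": "apply_moves", "kwargs": {"plan": [{"gripper": -1,"x": 0.05,"y": 0,"z": 0,"yaw": 0},{"gripper": -1,"x": 0.1,"y": 0,"z": 0,"yaw": 0}]}}

```text
clock: 18.2
eef_pos: [0.5064, 0.0293, 0.078]
tool_rot: [[0.995, 0.104, 0.003], [0.104, -0.995, -0.001], [0.003, 0.001, -1.0]]
wrist_force: [-5.5, -0.7, 4.2]
opening: 0.0278
```

```bash
python3 - <<'E'
from h import *
state(); gf(NG[0],5.9)
E
```

```text
t 18.2 pos [0.5064 0.0293 0.078 ] F [-5.45 -0.73  4.16] M [-0.125  1.359  0.036] op 0.0278 yaw 5.96 q [-0.05 -0.07  2.09 -0.    1.12  1.42]
gauge-frame pos mm [-17.22  12.11] footz 15.0 F [-5.5  -0.17] 4.16
```

{"fn": "apply_moves", "kwargs": {"plan": [{"gripper": -1,"x": 0.1,"y": 0,"z": 0,"yaw": 0},{"gripper": -1,"x": 0.1,"y": 0,"z": 0,"yaw": 0}]}}

```text
clock: 18.4
eef_pos: [0.5065, 0.0293, 0.078]
tool_rot: [[0.995, 0.104, -0.0], [0.104, -0.995, -0.001], [-0.0, 0.001, -1.0]]
wrist_force: [-6.0, -0.1, 3.3]
opening: 0.028
```

```bash
python3 - <<'E'
from h import *
state(); gf(NG[0],5.9)
E
```

```text
t 18.4 pos [0.5065 0.0293 0.078 ] F [-6.02 -0.13  3.32] M [-0.156  1.429 -0.008] op 0.028 yaw 5.97 q [-0.05 -0.06  2.08 -0.    1.12  1.42]
gauge-frame pos mm [-17.12  12.1 ] footz 15.0 F [-6.    0.49] 3.32
```

{"fn": "apply_moves", "kwargs": {"plan": [{"gripper": -1,"x": 0.1,"y": 0,"z": 0,"yaw": 0},{"gripper": -1,"x": 0.1,"y": 0,"z": 0,"yaw": 0},{"gripper": -1,"x": 0.1,"y": 0,"z": 0,"yaw": 0},{"gripper": -1,"x": 0.1,"y": 0,"z": 0,"yaw": 0}]}}

```text
clock: 18.8
eef_pos: [0.5066, 0.0293, 0.078]
tool_rot: [[0.995, 0.104, -0.003], [0.104, -0.995, -0.001], [-0.003, 0.001, -1.0]]
wrist_force: [-6.2, -0.8, 4.6]
opening: 0.0275
```

```bash
python3 - <<'E'
from h import *
state(); gf(NG[0],5.9)
E
```

```text
t 18.8 pos [0.5066 0.0293 0.078 ] F [-6.16 -0.82  4.6 ] M [-0.158  1.386 -0.   ] op 0.0275 yaw 5.98 q [-0.05 -0.06  2.08 -0.    1.12  1.42]
gauge-frame pos mm [-17.04  12.1 ] footz 15.0 F [-6.21 -0.18] 4.6
```

{"fn": "apply_moves", "kwargs": {"plan": [{"gripper": -1,"x": 0.1,"y": 0,"z": 0,"yaw": 0},{"gripper": -1,"x": 0.1,"y": 0,"z": 0,"yaw": 0},{"gripper": -1,"x": 0.1,"y": 0,"z": 0,"yaw": 0},{"gripper": -1,"x": 0.1,"y": 0,"z": 0,"yaw": 0},{"gripper": -1,"x": 0.1,"y": 0,"z": 0,"yaw": 0},{"gripper": -1,"x": 0.1,"y": 0,"z": 0,"yaw": 0},{"gripper": -1,"x": 0.1,"y": 0,"z": 0,"yaw": 0},{"gripper": -1,"x": 0.1,"y": 0,"z": 0,"yaw": 0},{"gripper": -1,"x": 0.1,"y": 0,"z": 0,"yaw": 0},{"gripper": -1,"x": 0.1,"y": 0,"z": 0,"yaw": 0},{"gripper": -1,"x": 0.1,"y": 0,"z": 0,"yaw": 0},{"gripper": -1,"x": 0.1,"y": 0,"z": 0,"yaw": 0}]}}

```text
clock: 20.0
eef_pos: [0.5067, 0.0293, 0.078]
tool_rot: [[0.995, 0.104, -0.005], [0.104, -0.995, -0.002], [-0.005, 0.001, -1.0]]
wrist_force: [-6.3, -0.4, 4.2]
opening: 0.028
```

```bash
python3 - <<'E'
from h import *
snap("w16",[],box=(100,260,240,400),f=3.7); gf(NG[0],5.9)
im=bot.camera("scene"); cv2.imwrite("pics/s16.png",cv2.resize(im[120:270,220:460,::-1],None,fx=3.3,fy=3.3,interpolation=cv2.INTER_CUBIC))
E
```

```text
t 20.0 pos [0.5067 0.0293 0.078 ] F [-6.28 -0.39  4.22] M [-0.186  1.395  0.018] op 0.028 yaw 5.98 q [-0.05 -0.06  2.08 -0.    1.13  1.42]
gauge-frame pos mm [-16.94  12.09] footz 15.0 F [-5.91 -0.06] 4.47
```

View pics/w16z.png

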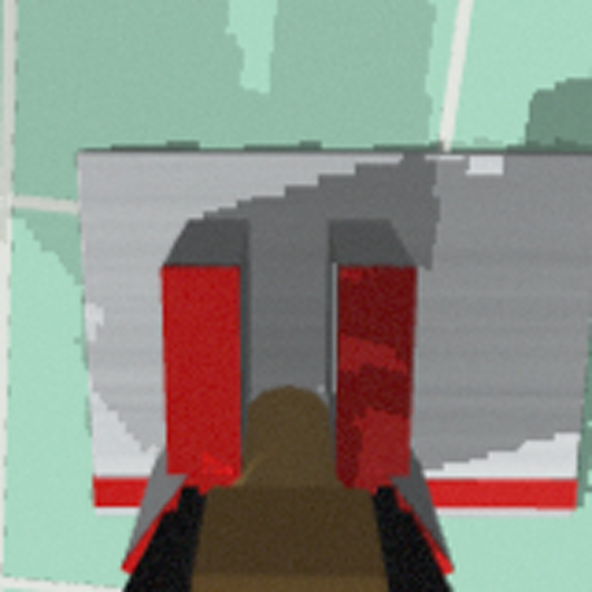

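View pics/s16.png

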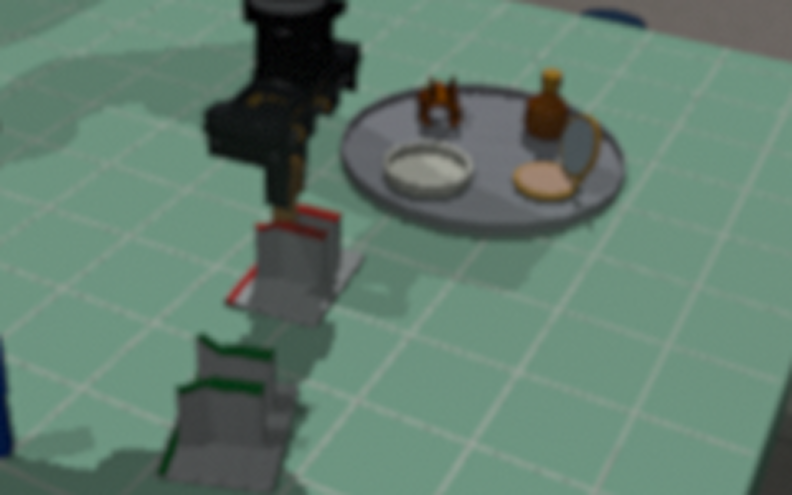

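```bash
python3 - <<'E'
from h import *
s=bot.read_state(); shift([0.505,0.248,0.165])
E
```

```text
shift cm [  2.06 -21.76  -8.73]
```

{"fn": "apply_moves", "kwargs": {"plan": [{"gripper": -1,"x": -1,"y": 0,"z": 0,"yaw": 0},{"gripper": -1,"x": -3,"y": 0,"z": 0,"yaw": 0},{"gripper": -1,"x": -5,"y": 0,"z": 0,"yaw": 0},{"gripper": -1,"x": -6,"y": 0,"z": -1,"yaw": 0},{"gripper": -1,"x": -6,"y": 0,"z": -5,"yaw": 0},{"gripper": -1,"x": -6,"y": 0,"z": -8.7,"yaw": 0},{"gripper": -1,"x": -6,"y": -4,"z": -8.7,"yaw": 0},{"gripper": -1,"x": -4,"y": -8,"z": -8.7,"yaw": 0},{"gripper": -1,"x": -2,"y": -12,"z": -8.7,"yaw": 0},{"gripper": -1,"x": 0,"y": -16,"z": -8.7,"yaw": 0},{"gripper": -1,"x": 1,"y": -19,"z": -8.7,"yaw": 0},{"gripper": -1,"x": 2,"y": -21.8,"z": -8.7,"yaw": 0}]}}

```text
clock: 21.3
eef_pos: [0.5047, 0.2502, 0.1646]
tool_rot: [[0.994, 0.105, -0.004], [0.105, -0.994, -0.001], [-0.004, 0.0, -1.0]]
wrist_force: [0.1, -0.5, -0.4]
opening: 0.0281
```

```bash
python3 - <<'E'
from h import *
snap("w17",["ring_dish"],box=(0,300,170,470),f=2)
E
```

```text
t 21.3 pos [0.5047 0.2502 0.1646] F [ 0.05 -0.54 -0.4 ] M [-0.068  0.152  0.021] op 0.0281 yaw 6.04 q [ 0.36 -0.03  1.89  0.    1.28  1.83]
ring_dish [(0.96, [0.5497, 0.2495, 0.0024]), (0.72, [0.5145, 0.0203, 0.0066])]
```

View pics/w17z.png

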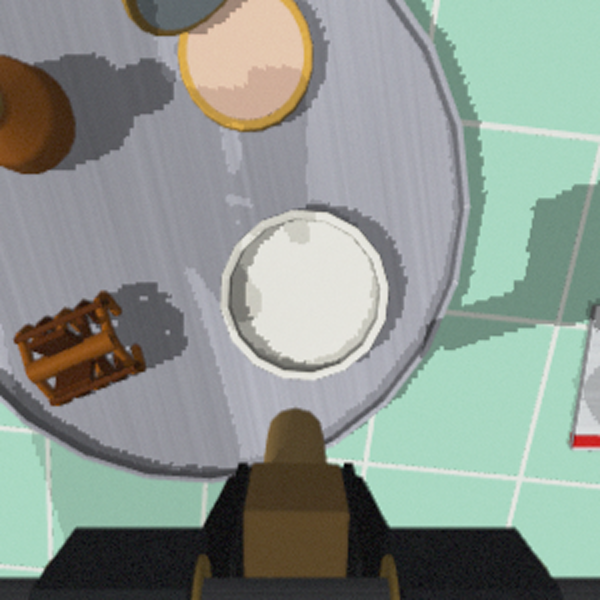

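```bash
python3 - <<'E'
from h import *
d=np.load("w17.npz"); p={k:d[k] for k in("rvec","tvec","intrinsics")}
P=backproj("wrist",[((u+.5)/2-.5+170,(v+.5)/2-.5) for u,v in [(305,294),(222,294),(388,294),(305,209),(305,380)]],0.018,p); print(P)
s=bot.read_state(); shift([P[0][0],P[0][1],0.0725],s); shift([*((P[3]+P[4])/2)[:2],.0725],s)
E
```

```text
[[0.55383193 0.25364025 0.018     ]
 [0.54896176 0.29889845 0.018     ]
 [0.55869917 0.20840924 0.018     ]
 [0.5976696  0.25857614 0.018     ]
 [0.50536448 0.24818307 0.018     ]]
shift cm [4.93 0.28 9.2 ]
shift cm [4.7  0.28 9.2 ]
```

{"fn": "apply_moves", "kwargs": {"plan": [{"gripper": -1,"x": 2.5,"y": 0.15,"z": 0,"yaw": 0},{"gripper": -1,"x": 4.8,"y": 0.3,"z": 0,"yaw": 0},{"gripper": -1,"x": 4.8,"y": 0.3,"z": 3,"yaw": 0},{"gripper": -1,"x": 4.8,"y": 0.3,"z": 6,"yaw": 0},{"gripper": -1,"x": 4.8,"y": 0.3,"z": 8,"yaw": 0},{"gripper": -1,"x": 4.8,"y": 0.3,"z": 8.8,"yaw": 0},{"gripper": -1,"x": 4.8,"y": 0.3,"z": 8.8,"yaw": 0},{"gripper": -1,"x": 4.8,"y": 0.3,"z": 8.8,"yaw": 0}]}}

```text
clock: 22.2
eef_pos: [0.5534, 0.2532, 0.0778]
tool_rot: [[0.994, 0.107, -0.001], [0.107, -0.994, 0.001], [-0.001, -0.001, -1.0]]
wrist_force: [-0.3, 0.3, 0.6]
opening: 0.028
```

```bash
python3 - <<'E'
from h import *
snap("w18",[],box=(60,330,180,460),f=2.2)
im=bot.camera("scene"); cv2.imwrite("pics/s18.png",cv2.resize(im[120:220,300:460,::-1],None,fx=5,fy=5,interpolation=cv2.INTER_CUBIC))
E
```

```text
t 22.2 pos [0.5534 0.2532 0.0778] F [-0.34  0.33  0.62] M [-0.093  0.188 -0.002] op 0.028 yaw 6.16 q [0.34 0.16 1.86 0.   1.13 1.8 ]
```

View pics/w18z.png

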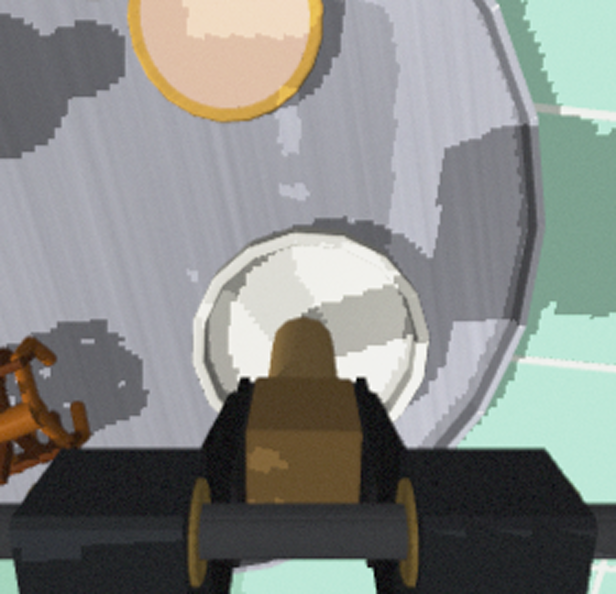

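View pics/s18.png

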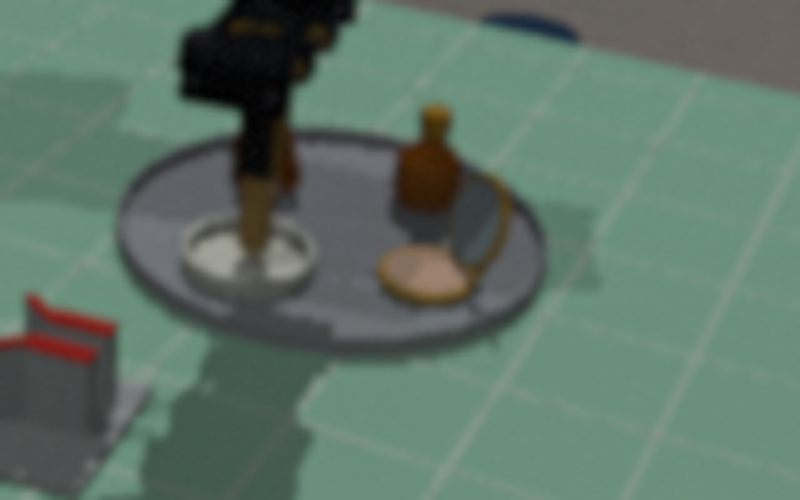

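{"fn": "apply_moves", "kwargs": {"plan": [{"gripper": -1,"x": 0,"y": 0,"z": 0.3,"yaw": 0},{"gripper": -1,"x": 0,"y": 0,"z": 0.6,"yaw": 0},{"gripper": -1,"x": 0,"y": 0,"z": 0.6,"yaw": 0},{"gripper": -1,"x": 0,"y": 0,"z": 0.6,"yaw": 0}]}}

```text
clock: 22.7
eef_pos: [0.5536, 0.2536, 0.0723]
tool_rot: [[0.994, 0.108, -0.001], [0.108, -0.994, 0.001], [-0.001, -0.001, -1.0]]
wrist_force: [0.2, -0.1, -0.3]
opening: 0.0279
```

{"fn": "apply_moves", "kwargs": {"plan": [{"gripper": -1,"x": 0,"y": 0,"z": 0.05,"yaw": 0},{"gripper": -1,"x": 0,"y": 0,"z": 0.05,"yaw": 0}]}}

```text
clock: 22.9
eef_pos: [0.5536, 0.2536, 0.0717]
tool_rot: [[0.994, 0.108, -0.001], [0.108, -0.994, 0.001], [-0.001, -0.001, -1.0]]
wrist_force: [0.5, -0.1, -0.8]
opening: 0.0278
```

{"fn": "apply_moves", "kwargs": {"plan": [{"gripper": -1,"x": 0,"y": 0,"z": 0.05,"yaw": 0},{"gripper": -1,"x": 0,"y": 0,"z": 0.05,"yaw": 0}]}}

```text
clock: 23.1
eef_pos: [0.5535, 0.2536, 0.0711]
tool_rot: [[0.994, 0.108, -0.001], [0.108, -0.994, 0.001], [-0.001, -0.001, -1.0]]
wrist_force: [0.7, -0.2, 0.1]
opening: 0.028
```

{"fn": "apply_moves", "kwargs": {"plan": [{"gripper": -1,"x": 0,"y": 0,"z": 0.04,"yaw": 0},{"gripper": -1,"x": 0,"y": 0,"z": 0.04,"yaw": 0}]}}

```text
clock: 23.3
eef_pos: [0.5536, 0.2536, 0.071]
tool_rot: [[0.994, 0.108, -0.001], [0.108, -0.994, 0.001], [-0.001, -0.001, -1.0]]
wrist_force: [-1.5, 0.3, 0.9]
opening: 0.028
```

{"fn": "apply_moves", "kwargs": {"plan": [{"gripper": -1,"x": 0,"y": 0,"z": 0.04,"yaw": 0},{"gripper": -1,"x": 0,"y": 0,"z": 0.04,"yaw": 0}]}}

```text
clock: 23.5
eef_pos: [0.5537, 0.2536, 0.071]
tool_rot: [[0.994, 0.108, -0.001], [0.108, -0.994, 0.001], [-0.001, -0.001, -1.0]]
wrist_force: [-1.7, -0.5, 2.4]
opening: 0.0275
```

{"fn": "apply_moves", "kwargs": {"plan": [{"gripper": -1,"x": 0,"y": 0,"z": 0,"yaw": 0},{"gripper": -1,"x": 0,"y": 0,"z": 0,"yaw": 0},{"gripper": -0.3,"x": 0,"y": 0,"z": 0,"yaw": 0},{"gripper": -0.3,"x": 0,"y": 0,"z": 0,"yaw": 0},{"gripper": 0,"x": 0,"y": 0,"z": 0,"yaw": 0},{"gripper": 0.1,"x": 0,"y": 0,"z": 0,"yaw": 0},{"gripper": 0.1,"x": 0,"y": 0,"z": 0,"yaw": 0},{"gripper": 0.1,"x": 0,"y": 0,"z": 0,"yaw": 0}], "squeeze": 10}}

```text
clock: 24.3
eef_pos: [0.5537, 0.2536, 0.071]
tool_rot: [[0.994, 0.108, -0.001], [0.108, -0.994, 0.001], [-0.001, -0.001, -1.0]]
wrist_force: [-0.2, 0.2, 0.2]
opening: 0.0521
```

```bash
python3 - <<'E'
from h import *
snap("w19",[],box=(60,330,180,460),f=2.2)
E
```

```text
t 24.3 pos [0.5537 0.2536 0.071 ] F [-0.19  0.2   0.17] M [-0.11   0.157 -0.008] op 0.0521 yaw 6.18 q [0.34 0.16 1.86 0.   1.12 1.8 ]
```

View pics/w19z.png

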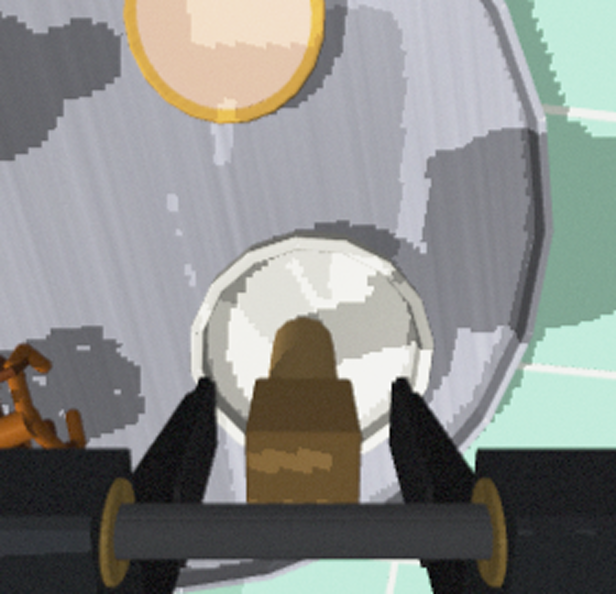

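Released and standing centred between the fingers; raise straight up.

{"fn": "apply_moves", "kwargs": {"plan": [{"gripper": 0.1,"x": 0,"y": 0,"z": -1,"yaw": 0},{"gripper": 0.1,"x": 0,"y": 0,"z": -3,"yaw": 0},{"gripper": 0.1,"x": 0,"y": 0,"z": -6,"yaw": 0},{"gripper": 0.1,"x": 0,"y": 0,"z": -10,"yaw": 0},{"gripper": 0.1,"x": 0,"y": 0,"z": -14,"yaw": 0},{"gripper": 0.1,"x": -4,"y": 0,"z": -16,"yaw": 0},{"gripper": 0.1,"x": -8,"y": 0,"z": -16,"yaw": 0},{"gripper": 0.1,"x": -10,"y": 0,"z": -16,"yaw": 0},{"gripper": 0.1,"x": -10,"y": 0,"z": -16,"yaw": 0},{"gripper": 0.1,"x": -10,"y": 0,"z": -16,"yaw": 0}]}}

```text
clock: 25.35
eef_pos: [0.4547, 0.2429, 0.232]
tool_rot: [[0.994, 0.108, 0.001], [0.108, -0.994, 0.002], [0.001, -0.001, -1.0]]
wrist_force: [0.2, -0.3, -0.5]
opening: 0.0521
```

```bash
python3 - <<'E'
from h import *
snap("w20",["peg","ring_dish"],box=(0,300,170,470),f=2)
im=bot.camera("scene"); cv2.imwrite("pics/s20.png",cv2.resize(im[120:220,300:460,::-1],None,fx=5,fy=5,interpolation=cv2.INTER_CUBIC))
E
```

```text
t 25.35 pos [0.4547 0.2429 0.232 ] F [ 0.23 -0.31 -0.49] M [-0.068  0.179 -0.008] op 0.0521 yaw 6.2 q [ 0.39 -0.19  1.93  0.    1.4   1.85]
peg [(0.74, [0.4925, 0.0141, 0.0064])]
ring_dish [(0.63, [0.5492, 0.2515, 0.0063])]
```

View pics/w20z.png

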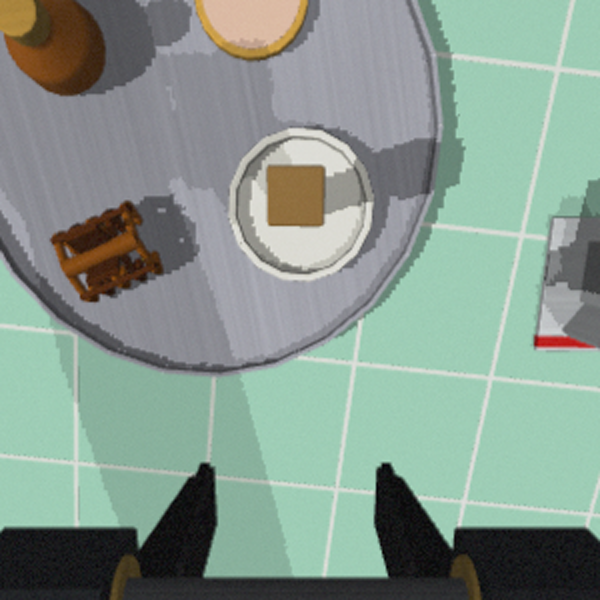

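View pics/s20.png

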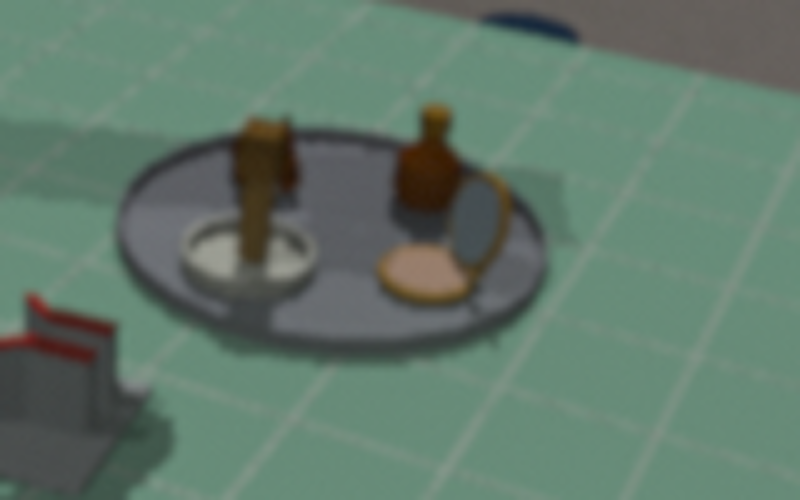

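The peg stands upright in the dish: in the wrist view its head is near (296,196), inside the dish rim that is centred near (301,203). The tray things are where they were, and the gripper is clear of everything.

```bash
python3 -c "
from plant import bot
print(bot.job_done(), bot.read_state()['clock'])"
```

```text
the job is handed in; nothing more can be done
the job is handed in; nothing more can be done
```

The bamboo peg passed the go gauge, was stopped by the no-go gauge, and now stands upright in the white ring dish. I handed the job in at about 25.4 s of the 72 s allowed.

- **Go gauge:** I gripped the peg by its square head and carried it low, about 9 mm above the base. It went in at the flared mouth and out at the far end, until its axis was about 56 mm along, past the 45 mm exit point. The force readings stayed around 1 to 2 N, which is about the sensor's noise.
- **No-go gauge:** I pressed the peg into the flared mouth, centred to about 0.2 mm by the picture, at about 6 N for about 1.8 s. Sideways force was near zero, and the peg stopped.
- **Ring dish:** I lowered the peg until it touched the floor, then let go and raised the gripper clear. The last wrist and scene pictures show it upright and near the middle of the dish. The compact, flask and hair claw look undisturbed. I did not picture the soap block again at the end, but nothing went near it after the go gauge.

**Checks that disagreed:**
- My measured stop position in the no-go gauge was about -17 mm instead of -18 mm. That is within the camera calibration error plus the give of the grip.
- While pressing there was also an upward force of about 4 N.
- In the last picture the network put "peg" at the no-go gauge instead of the dish. The pictures show that is wrong.

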